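# Deburr the canister mouths and cap them

## Robot

A 7-joint arm with a two-finger parallel gripper is mounted at the origin on the work surface. World frame = base frame: x ahead of the robot, y to its left, z up, the work surface at z = 0. Lengths are in m, angles in rad, forces in N, time in s.
With the tool pointing down it reaches from about 0.425 to 0.925 m from the base axis. Payload 6.8 kg.
Tool frame: the origin (TCP) lies midway between the tips of the shut fingers; the grasp point (between the pads) lies 19 mm behind it; x points along the fingers, y is the direction in which the jaws open and shut, and the axes are right-handed (so a half turn about x gives the same grasp; the last joint's range is limited). The gripper opens to 85 mm and grips with 20 to 120 N. Pads are 22 mm wide; open, the fingers measure 114 mm over their backs; the gripper's body (76 mm by 85 mm) begins 54 mm behind the grasp point. The pads swing forward as they close: fully open they stand 13 mm farther back than shut.
Start: joints at [0.993, 0.477, 0.022, 1.555, -0.011, 1.109, -0.083], TCP at [0.306, -0.602, 0.203] pointing down, gripper open.
Joint ranges: [-2.96, 2.96], [-0.34, 2.1], [-1.41, 1.46], [0.24, 2.44], [-1.37, 4.51], [0.17, 1.92], [-2.96, 2.96]. Speed limits (rad/s): [2.39, 2.39, 3.14, 3.14, 3.14, 3.14, 3.14].

## Interface

Orientations are given as a rotation vector (axis times angle).
In Python, from bench import r, viewer, nets gives the robot as it stands.
- The arm moves only by the shell command python3 -m pendant 'ROWS' [FORCE]. ROWS is JSON, one flat list of numbers, 5 for each row, row after row: the finger opening in mm, from 0 to 85.4, then the shift along the tool's x, y, z in mm, then the turn about the tool's x in rad. A call has 1 to 20 rows; each row shifts and turns the commanded pose from where the row before left it, along the tool's axes as they then stand; what a row does not reach is not made up. A row lasts 1/8 s, in which the tool goes at most 62.5 mm and 10.7 degrees, less where a joint would pass 70% of its speed; a pose out of reach is approached as far as the arm can. A call with a gripper value outside its range is refused whole. The fingers move at their own pace and stop on an object; FORCE is the grip in N (left out, the last holds). Time passes only in rows, so rows that do not move let the fingers close. It gives the time, the measured TCP pose, the force and the opening at its end, in the units of the state.
- r.get_obs(): the state, without advancing time (a new reading comes with each control period).
- viewer.grab_frame(name): name is "scene" or "top"; returns (picture, depth): 480x640x3 uint8, red, green, blue; 480x640 float32, m along the optical axis (not along the pixel's ray), 0 where there is no reading.
- viewer.calibration(name): a dict with "mtx" (3x3 intrinsics, pixels), "world_to_cam" (4x4, takes a point from world to camera coordinates). Camera axes: x right, y up, looking along -z (the intrinsics and any distortion apply to the point x, -y, -z); pixel columns grow to the right and rows downward; lengths in m; the calibration is good to about 2 mm. A picture is of the moment at which its call begins. calibration takes no time and is no camera call.
- r.hand_in(): hands the job in, once; it reports no verdict.
Trained networks look in the newest picture that a camera, given by its name, has taken for a name from the list of things; names that differ only in an ending like _2 or _b are one class to them, and where a whole thing is asked for, a point or a joint stands for the part that bears it (a point fixed in the world has none). Each returns a list of dicts, best first, with "score" (0 to 1); they miss things now and then, are a little off and sometimes report something else, mostly with a low value. They report only what shows in the picture. A call takes as long as a camera call. They do not tell look-alikes from the thing itself.
- nets.look_for(name, camera): "location" ([x, y, z] in m, in world coordinates, good to about 4 mm: the middle of the surface that is visible of it).
- nets.silhouettes(name, camera): "mask" (480x640 bool, what is visible of it).
The state is a dict: "clock": time; "joints": joint angles; "qvel": joint speeds; "tau": joint torques, N m; "tcp_pos": TCP position; "orientation": TCP orientation; "contact_force": force on the tool from outside, world axes, zero at the start; "moment": the same for the moment, N m; "grip_width": finger opening in m.
Only numpy, scipy, OpenCV 4.12 (cv2) and the standard library are available. Lean on these libraries where they do the work, as an engineer would, in place of code of your own. Each camera call takes 0.05 s, during which the arm holds its last target. There are 200 camera calls.

## Task

Turn the knob of the blade-load setter until its black pointer stands on the red mark and leave it there; then take the deburring tool from its dock and run the lightly pressed blade counter-clockwise in one full circle on the brass edge ring of every canister mouth, so that the blade drags each ring right round to its stop (turn the rings with the blade only, never with the fingers). When every mouth is done, stand the tool back in its dock and put a black cap fully home on every canister, leaving everything else on the bench alone.

Things in the scene. Friction and masses are not known exactly. Their poses are not given: they have to be found in the camera images.
- setter: blade-load setter, a fixed blue bench unit 250 mm long (its x) by 110 mm (its y); the deck is 30 mm high; origin on the table below its middle. Its x axis points from the knob (80 mm to -x) to the grey tool dock (80 mm to +x); between them a white scale runs along y
- knob (a joint): black bar knob of the setter, rad, 0 to 4.6, grows CLOCKWISE seen from above; light friction, stays where left. Each rad moves the pointer 12 mm along the setter's +y (both ways)
- knob_grip (a point): point on the knob's axis at the height to grip, 67 mm above the table; turns with the knob: the grip bar lies along its x, is 14 mm thick (y) and 53 mm long, from 15 mm below to 7 mm above the point
- pointer (a point): end of the black pointer on the scale, driven by the knob, slides along the setter's y
- mark (a point): edge of the red set marker on the scale, same height as the pointer; its axes are the setter's. The pointer is on the mark when their places along y agree. The marker is stiff and stays put
- dock (a point): centre of the dock's top face, 75 mm above the table: a 29 mm wide, 65 mm deep upright hole in a 60 mm square grey block; the tool hangs in it by its collar
- tool: hand deburring tool, about 0.18 kg, upright in the dock: orange square handle 26 mm wide (sides along its x and y) from 8 to 80 mm above the origin, black round collar 40 mm wide from 0 to 8 mm, steel neck 18 mm wide down to -44 mm, blade 10 mm wide with a round foot down to -60 mm. Origin: centre of the collar's underside; z up the handle
- blade (a joint): how far the sprung blade is pushed into the tool, m, 0 to 0.012; a push of about 1.8 N starts it and each mm more takes 0.45 N (4 N at 5 mm)
- canister1: aluminium canister 80 mm wide standing on a weighted black foot 94 mm wide (3 kg in all, stays put under light pushes), top of the edge ring on its mouth 80 mm above the table; origin on the table at its middle, below the mouth's centre. A red line on its wall at +x is the index. May be absent
- ring1 (a joint): turn of canister1's flat brass edge ring (hole 48 mm, outside 76 mm) about its upright axis, rad, 0 to 6.28, stops at both ends, grows COUNTER-CLOCKWISE from above. Friction under a blade pressed on it with 2 N or more (4 N is good) drags it along, following the blade round the centre. Its white bar starts near the red index and is back at it after the circle; at the stop the blade slides on
- canister2: aluminium canister 80 mm wide standing on a weighted black foot 94 mm wide (3 kg in all, stays put under light pushes), top of the edge ring on its mouth 80 mm above the table; origin on the table at its middle, below the mouth's centre. A red line on its wall at +x is the index. May be absent
- ring2 (a joint): turn of canister2's flat brass edge ring (hole 48 mm, outside 76 mm) about its upright axis, rad, 0 to 6.28, stops at both ends, grows COUNTER-CLOCKWISE from above. Friction under a blade pressed on it with 2 N or more (4 N is good) drags it along, following the blade round the centre. Its white bar starts near the red index and is back at it after the circle; at the stop the blade slides on
- canister3: aluminium canister 80 mm wide standing on a weighted black foot 94 mm wide (3 kg in all, stays put under light pushes), top of the edge ring on its mouth 80 mm above the table; origin on the table at its middle, below the mouth's centre. A red line on its wall at +x is the index. May be absent
- ring3 (a joint): turn of canister3's flat brass edge ring (hole 48 mm, outside 76 mm) about its upright axis, rad, 0 to 6.28, stops at both ends, grows COUNTER-CLOCKWISE from above. Friction under a blade pressed on it with 2 N or more (4 N is good) drags it along, following the blade round the centre. Its white bar starts near the red index and is back at it after the circle; at the stop the blade slides on
- cap1: black plastic cap, about 80 g, all alike: plug 38 mm wide from 0 to 12 mm, flange 66 mm wide from 12 to 18 mm, round grip 28 mm wide from 18 to 50 mm. Origin: centre of the plug's underside. On a canister the plug is in the 48 mm hole and the flange lies on the ring, the cap's origin then 68 mm above the table. Any cap fits any canister
- cap2: black plastic cap, about 80 g, all alike: plug 38 mm wide from 0 to 12 mm, flange 66 mm wide from 12 to 18 mm, round grip 28 mm wide from 18 to 50 mm. Origin: centre of the plug's underside. On a canister the plug is in the 48 mm hole and the flange lies on the ring, the cap's origin then 68 mm above the table. Any cap fits any canister
- cap3: black plastic cap, about 80 g, all alike: plug 38 mm wide from 0 to 12 mm, flange 66 mm wide from 12 to 18 mm, round grip 28 mm wide from 18 to 50 mm. Origin: centre of the plug's underside. On a canister the plug is in the 48 mm hole and the flange lies on the ring, the cap's origin then 68 mm above the table. Any cap fits any canister
- flask1: bystander: aluminium flask 68 mm wide, 200 mm tall; leave alone; origin at its underside
- flask2: bystander: aluminium flask 68 mm wide, 200 mm tall; leave alone; origin at its underside
- tape: bystander: roll of yellow tape 90 mm wide, 45 mm high; leave alone; origin at its underside
- carton: bystander: small carton 110 x 140 x 90 mm; leave alone; origin at its underside
- mug: bystander: red mug; leave alone; origin at its underside
- spray: bystander: white bottle with blue cap 160 mm tall; leave alone; origin at its underside
- wrench: bystander: steel wrench lying flat; leave alone; origin at its underside
Mind the look-alikes: they are no part of the job. Leave any blue or pink look-alike of the cap1 alone.

How it is judged:
By the outcome, as a careful person would: the job done as asked, in the order asked, and still so for the second after the job is handed in, with the robot touching nothing.
Of canister1, canister2, canister3 only 2 to 3 are there at a start; the rules pass over those that are not, and their reading is None.
At some moment in a run one of cap1, cap2, cap3 may be knocked a few centimetres aside while the robot is not near it.
It also fails if it takes over 210 s, if anything falls off the work surface, if the arm or the gripper's body presses on something with over 40 N, if the wrist force passes 120 N, or if a joint passes its speed limit or range.

## Working session

There is one attempt and no reset: what is moved stays moved. The work goes in short steps, Python scripts to look and compute and a shell command to move; the robot and the scene stay as the last step left them, time stands still between calls to the robot, and variables do not carry over. Pictures are saved under pics/ and viewed, about 12 in all and at most 16, crops included, and the job is handed in when it is done.

```bash
ls; mkdir -p pics; cat > h.py <<'E'
import numpy as np, cv2
from bench import r, viewer, nets
from scipy.spatial.transform import Rotation as R
def grab(n):
    im,d=viewer.grab_frame(n); return im,d
def cal(n):
    c=viewer.calibration(n); return np.array(c["mtx"]),np.array(c["world_to_cam"]),c
def px2w(n,u,v,d=None,z=None):
    K,T,_=cal(n); ray=np.array([(u-K[0,2])/K[0,0],-(v-K[1,2])/K[1,1],-1.0])
    Ti=np.linalg.inv(T); o=Ti[:3,3]; dr=Ti[:3,:3]@ray
    s=d if d is not None else (z-o[2])/dr[2]
    return o+s*dr
def w2px(n,p):
    K,T,_=cal(n); q=T[:3,:3]@np.array(p)+T[:3,3]
    return np.array([K[0,0]*q[0]/-q[2]+K[0,2],K[1,1]*-q[1]/-q[2]+K[1,2]])
def cloud(n,d):
    K,T,_=cal(n); v,u=np.mgrid[:480,:640]; ray=np.stack([(u-K[0,2])/K[0,0],-(v-K[1,2])/K[1,1],-np.ones_like(u,float)],-1)*d[...,None]
    Ti=np.linalg.inv(T); return ray@Ti[:3,:3].T+Ti[:3,3]
E
python3 - <<'E'
from h import *
o=r.get_obs(); print(o)
for n in("top","scene"):
    im,d=grab(n); cv2.imwrite(f"pics/{n}0.png",im[...,::-1]); np.save(f"pics/{n}0.npy",d); print(n,cal(n)[2])
    for k in ["setter","knob_grip","pointer","mark","dock","tool","canister1","cap1","ring1"]:
        try: print(k,[(round(x["score"],2),np.round(x["location"],3).tolist(),w2px(n,x["location"]).round().astype(int).tolist()) for x in nets.look_for(k,n)][:6])
        except Exception as e: print(k,e)
E
```

```text
pics
{'clock': 0.0, 'joints': array([ 0.99290058,  0.47780028,  0.02235617,  1.55647147, -0.01153622,
        1.10927239, -0.08307709]), 'qvel': array([-0.00038757, -0.00035671, -0.00059089, -0.00016983,  0.00246963,
        0.00031034,  0.00050095]), 'tau': array([ 6.26285764e-04, -5.96444786e+01,  1.60818659e+00, -2.81193244e+01,
        1.24343482e-02,  9.27448331e-03, -7.70040202e-06]), 'tcp_pos': array([ 0.30526609, -0.60130205,  0.20161749]), 'orientation': array([ 1.95989519,  0.47093407, -1.96096657]), 'contact_force': array([0.15794409, 0.4561286 , 0.13571057]), 'moment': array([ 0.05215457, -0.01042883,  0.0987827 ]), 'grip_width': 0.08552595751869442}
top {'mtx': array([[453.57767079,   0.        , 313.42710337],
       [  0.        , 453.57767079, 238.35899757],
       [  0.        ,   0.        ,   1.        ]]), 'world_to_cam': array([[-0.02583294, -0.99951498,  0.0173913 , -0.08862572],
       [ 0.9840666 , -0.02236456,  0.1763881 , -0.54616641],
       [-0.1759136 ,  0.02167082,  0.98416705, -1.03915429],
       [ 0.        ,  0.        ,  0.        ,  1.        ]])}

[... 1278 characters left out ...]
470, 211]), (0.7, [0.746, 0.257, 0.051], [494, 332])]
pointer [(0.6, [0.396, 0.273, 0.042], [471, 211]), (0.34, [0.484, -0.364, 0.016], [216, 245])]
mark [(0.67, [0.723, -0.37, 0.1], [190, 311])]
dock [(0.76, [0.463, 0.266, 0.03], [472, 234]), (0.51, [0.445, -0.152, 0.02], [302, 232])]
tool [(0.92, [0.556, 0.287, 0.124], [498, 239])]
canister1 [(0.76, [0.63, 0.078, 0.054], [403, 285])]
cap1 [(0.93, [0.326, -0.134, 0.017], [310, 199]), (0.91, [0.56, -0.168, 0.014], [294, 271]), (0.79, [0.444, -0.156, 0.018], [300, 232]), (0.7, [0.537, -0.28, 0.02], [248, 262]), (0.62, [0.483, -0.362, 0.016], [217, 245])]
ring1 [(0.85, [0.616, 0.081, 0.08], [405, 273]), (0.6, [0.438, 0.02, 0.079], [372, 214])]
```

View pics/top0.png

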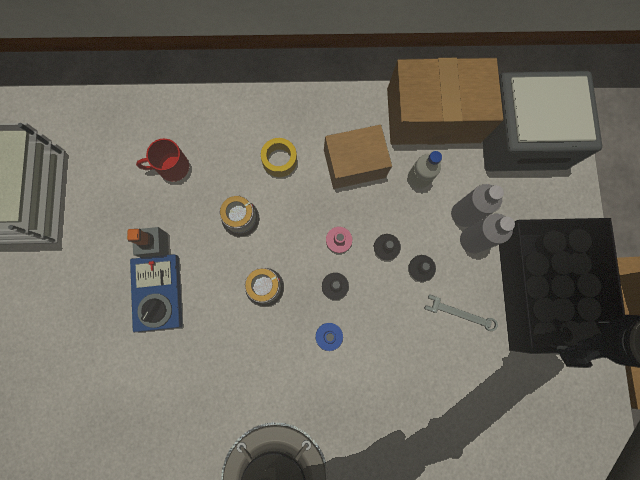

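View pics/scene0.png

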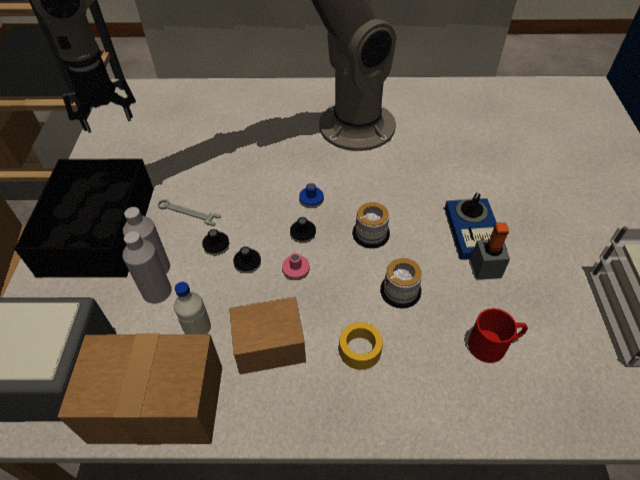

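Two canisters: top-view pixels (239,213) and (264,285). There are three black caps at (387,246), (422,267) and (335,286). The pink (339,240) and blue (329,336) ones are look-alikes. The setter is at (155,292), with its knob at (155,310) and the tool in its dock at (140,238). Next I measure these accurately and check an enlarged crop.

```bash
cat > meas.py <<'E'
from h import *
def rect(n,im,d,mask,z):
    P=cloud(n,d); return P
def circ(p):
    A=np.c_[2*p,np.ones(len(p))]; s=np.linalg.lstsq(A,(p**2).sum(1),rcond=None)[0]; return s[:2],np.sqrt(s[2]+s[0]**2+s[1]**2)
def hullfit(p,q=None):
    h=cv2.convexHull((p*1000).astype(np.float32))[:,0]/1000; return cv2.minEnclosingCircle((h*1000).astype(np.float32))
E
python3 - <<'E'
from meas import *
out=[]
for n in("top","scene"):
    im=cv2.imread(f"pics/{n}0.png"); d=np.load(f"pics/{n}0.npy"); P=cloud(n,d); hsv=cv2.cvtColor(im,cv2.COLOR_BGR2HSV)
    z=P[...,2]
    # setter: blue deck
    m=(hsv[...,0]>100)&(hsv[...,0]<125)&(hsv[...,1]>120)&(P[...,1]>.15)&(P[...,0]>.3)&(P[...,0]<.65)&(P[...,1]<.4)&(abs(z-.03)<.008)
    v,u=np.nonzero(m); p=np.array([px2w(n,a,b,z=.03)[:2] for a,b in zip(u,v)])
    print(n,"setter",m.sum(),z[m].mean(),cv2.minAreaRect((p*1000).astype(np.float32)))
    # dock block top z .075
    m=(abs(z-.075)<.006)&(P[...,1]>.2)&(P[...,1]<.35)&(P[...,0]>.4)&(P[...,0]<.65)
    v,u=np.nonzero(m)
    print(" dock",m.sum(),P[m].mean(0),cv2.minAreaRect((P[m][:,:2]*1000).astype(np.float32)))
    m=(abs(z-.03-.042)<.006)&(P[...,1]>.2)&(P[...,1]<.35)&(P[...,0]>.3)&(P[...,0]<.45)
    if m.sum()>4: print(" knobtop",m.sum(),P[m].mean(0),cv2.minAreaRect((P[m][:,:2]*1000).astype(np.float32)))
    m=(z>.135)&(P[...,1]>.2)&(P[...,1]<.35)&(P[...,0]>.4)&(P[...,0]<.65)
    if m.sum()>4: print(" tooltop",m.sum(),P[m].mean(0),z[m].max(),cv2.minAreaRect((P[m][:,:2]*1000).astype(np.float32)))
    for c in((.61,.075),(.437,.019)):
        m=(abs(z-.08)<.008)&(np.hypot(P[...,0]-c[0],P[...,1]-c[1])<.055)&(hsv[...,0]>8)&(hsv[...,0]<35)&(hsv[...,1]>70)
        v,u=np.nonzero(m); p=np.array([px2w(n,a,b,z=.08)[:2] for a,b in zip(u,v)])
        print(" ring",m.sum(),z[m].mean(),p.mean(0),hullfit(p))
    for c in((.475,-.365),(.43,-.151),(.529,-.281)):
        m=(z>.006)&(z<.06)&(np.hypot(P[...,0]-c[0],P[...,1]-c[1])<.05)
        mt=m&(z>.04); print(" cap",P[m&(abs(z-.018)<.004)].mean(0).round(3),"grip top",mt.sum(),P[mt].mean(0).round(3),np.percentile(z[m],99))
c=cv2.imread("pics/top0.png"); e=cv2.imread("pics/scene0.png")
def cr(i,x,y,w,h): return cv2.resize(i[y:y+h,x:x+w],(400,600),interpolation=cv2.INTER_CUBIC)
cv2.imwrite("pics/set.png",np.hstack([cr(c,120,220,80,120),cr(e,440,185,75,112)]))
E
```

```text
top setter 419 0.030856152665875346 ((426.5428161621094, 280.78076171875), (170.52613830566406, 105.66493225097656), 4.46903657913208)
 dock 394 [0.52957429 0.28013404 0.07576714] ((487.1139221191406, 286.4524230957031), (174.6531524658203, 60.41647720336914), 1.6004184484481812)
 knobtop 161 [0.38334045 0.27490503 0.07375506] ((383.4971923828125, 275.8846435546875), (14.514114379882812, 54.001224517822266), 60.74009704589844)
 tooltop 191 [0.54141648 0.28651118 0.15282033] 0.16025772137459204 ((542.0000610351562, 289.1027526855469), (26.201894760131836, 28.587215423583984), 0.37671369314193726)
 ring 468 0.08050005216566808 [0.6076542  0.08044059] ((608.0912475585938, 79.88655853271484), 37.69867706298828)
 ring 503 0.08068981834010046 [0.43414599 0.02128212] ((434.1419372558594, 20.67583656311035), 37.777435302734375)
 cap [ 0.47  -0.365  0.018] grip top 113 [ 0.47  -0.366  0.05 ] 0.0538505640494477
 cap [ 0.431 -0.152  0.019] grip top 109 [ 0.432 -0.151  0.051] 0.05482715824140592
 cap [ 0.524 -0.282  0.018] grip top 109 [ 0.524 -0.283  0.05 ] 0.05369877363711368
scene setter 814 
[... 370 characters left out ...]
2368164, 59.09606170654297), 61.11990737915039)
 tooltop 201 [0.55085509 0.2873058  0.15057747] 0.16021640779422885 ((547.5932006835938, 289.16131591796875), (31.756187438964844, 28.400304794311523), 3.3370063304901123)
 ring 477 0.08111011953870154 [0.61177097 0.0800712 ] ((610.7891845703125, 79.86991882324219), 38.85944747924805)Traceback (most recent call last):
  File "<stdin>", line 20, in <module>
  File "h.py", line 9, in px2w
    K,T,_=cal(n); ray=np.array([(u-K[0,2])/K[0,0],-(v-K[1,2])/K[1,1],-1.0])
          ~~~^^^
  File "h.py", line 7, in cal
    c=viewer.calibration(n); return np.array(c["mtx"]),np.array(c["world_to_cam"]),c
ValueError: time passes only in moves, steps and waits
```

```bash
sed -i 's/^def cal(n):/import functools,os,pickle\n@functools.lru_cache(None)\ndef cal(n):\n    f=f"cal_{n}.pkl"\n    if not os.path.exists(f): pickle.dump(dict(viewer.calibration(n)),open(f,"wb"))\n    c=pickle.load(open(f,"rb")); return np.array(c["mtx"]),np.array(c["world_to_cam"]),c\ndef _old(n):/' h.py
python3 - <<'E'
from h import *
c=cv2.imread("pics/top0.png"); e=cv2.imread("pics/scene0.png")
def cr(i,x,y,w,h): return cv2.resize(i[y:y+h,x:x+w],(400,300),interpolation=cv2.INTER_CUBIC)
a=np.hstack([cr(c,125,255,60,45),cr(e,455,222,48,36)])
b=np.hstack([cr(c,215,190,80,60),cr(c,230,255,80,60)])
cv2.imwrite("pics/set.png",np.vstack([a,b]))
E
```

```text
(no output)
```

View pics/set.png

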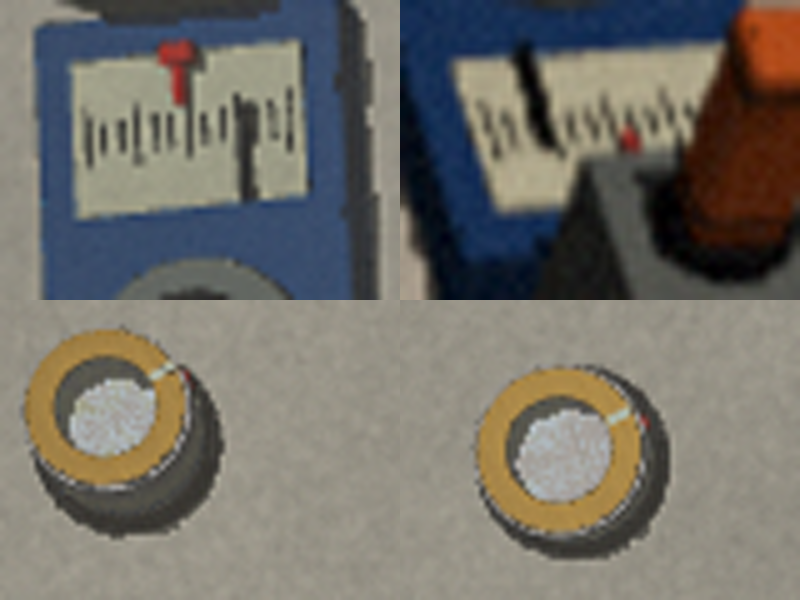

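```bash
cat > go.py <<'E'
from h import *
import sys
# usage: go.py x y z jawdeg ... prints deltas in tool axes (mm) and turn; several waypoints x,y,z; turn for last
o=r.get_obs(); M=R.from_rotvec(o["orientation"]).as_matrix(); p=o["tcp_pos"]
yaw=np.degrees(np.arctan2(M[1,1],M[0,1]))
print("t %.2f tcp"%o["clock"],p.round(4),"jaw %.1f"%yaw,"tool x",M[:,0].round(3),"q",np.round(o["joints"],2),"F",o["contact_force"].round(1),"w %.4f"%o["grip_width"])
for a in sys.argv[1:]:
    v=[float(s) for s in a.split(",")]
    t=np.array(v[:3]); d=M.T@(t-p)*1000
    s="" 
    if len(v)>3:
        e=(v[3]-yaw+90)%180-90; s=" turn %.3f rad (or %.3f)"%(-np.radians(e),-np.radians(e)+np.pi*(1 if e>0 else -1))
    print(a,"-> delta in present tool axes",d.round(1),s); p=t
E
python3 - <<'E'
from h import *
im=cv2.imread("pics/top0.png").astype(int); d=np.load("pics/top0.npy")
ex=np.array([np.cos(np.radians(4.44)),np.sin(np.radians(4.44))]); ey=np.array([-ex[1],ex[0]]); k=np.array([.3835,.276])
P=[]
for v in range(258,290):
  for u in range(132,180):
    w=px2w("top",u,v,z=.034)[:2]-k; P.append((w@ex,w@ey,*im[v,u]))
P=np.array(P)*[1000,1000,1,1,1]
red=P[(P[:,4]-P[:,3]>60)&(P[:,4]-P[:,2]>60)]
for a in range(40,120,3):
    s=red[abs(red[:,0]-a)<1.5]; b=P[(abs(P[:,0]-a)<1.5)&(abs(P[:,1])<48)]
    dk=b[b[:,2:].sum(1)<170]
    print(a,"red",s[:,1].round(1).tolist(),"dark",dk[:,1].round(1).tolist())
E
python3 go.py .42,-.35,.26 .5,0,.26 .385,.276,.2,60.7
```

```text
40 red [] dark []
43 red [] dark []
46 red [] dark []
49 red [] dark []
52 red [] dark []
55 red [] dark []
58 red [] dark []
61 red [] dark [-41.5, -17.9, -20.2, -17.7, -20.1]
64 red [] dark [-18.0, -20.3]
67 red [] dark [-18.1, -20.4]
70 red [] dark [-18.2, -20.5]
73 red [] dark [-18.4, -18.3]
76 red [] dark [-18.5]
79 red [] dark [-18.6, -21.0]
82 red [] dark [-18.7, -21.1]
85 red [] dark [-18.9, -18.8, -21.2]
88 red [] dark [-19.0]
91 red [] dark [-19.1, -21.5]
94 red [] dark []
97 red [4.3] dark []
100 red [4.2] dark []
103 red [4.1] dark []
106 red [4.0] dark []
109 red [6.2, 3.8, 3.9] dark [-41.4, -0.9]
112 red [8.5, 6.1, 3.7, 1.3, -1.0, 8.5] dark []
115 red [8.4, 6.0, 3.6, 1.2, -1.1] dark [-3.5]
118 red [1.1] dark []
t 1.00 tcp [ 0.3056 -0.6019  0.2026] jaw -63.1 tool x [-0. -0. -1.] q [ 0.99  0.48  0.02  1.56 -0.01  1.11 -0.08] F [ 0.7  0.  -0.2] w 0.0855
.42,-.35,.26 -> delta in present tool axes [ -57.4 -172.8 -216.1] 
.5,0,.26 -> delta in present tool axes [  -0.  -275.9 -229.8] 
.385,.276,.2,60.7 -> delta in present tool axes [  60.  -298.2  -22.4]  turn 0.981 rad (or -2.160)
```

```bash
python3 -m pendant '[85,-8,-25,-31,0, 85,-8,-25,-31,0, 85,-8,-25,-31,0, 85,-8,-25,-31,0, 85,-8,-25,-31,0, 85,-8,-25,-31,0, 85,-8,-25,-31,0, 85,0,-35,-29,0, 85,0,-35,-29,0, 85,0,-35,-29,0, 85,0,-35,-29,0, 85,0,-35,-29,0, 85,0,-35,-29,0, 85,0,-35,-29,0, 85,0,-35,-29,0, 85,0,0,0,0]'; python3 go.py .385,.276,.2,60.7
```

```text
clock: 3.0
tcp_pos: [0.5004, 0.0113, 0.2589]
orientation: [1.957, 0.476, -1.955]
contact_force: [0.5, -1.2, -0.1]
grip_width: 0.0852
t 3.00 tcp [0.5004 0.0113 0.2589] jaw -62.7 tool x [ 0.001  0.002 -1.   ] q [ 0.19  0.16 -0.38  1.87  0.06  1.12 -1.3 ] F [ 0.5 -1.2 -0.1] w 0.0852
.385,.276,.2,60.7 -> delta in present tool axes [  59.2 -288.1  -18.8]  turn 0.988 rad (or -2.154)
```

```bash
python3 -m pendant '[85,2,-41,-2.7,0, 85,2,-41,-2.7,0, 85,2,-41,-2.7,0, 85,2,-41,-2.7,0, 85,2,-41,-2.7,0, 85,2,-41,-2.7,0, 85,2,-41,-2.7,0, 85,0,0,0,-0.18, 85,0,0,0,-0.18, 85,0,0,0,-0.18,85,0,0,0,-0.18,85,0,0,0,0]'; python3 go.py .385,.276,.2,60.7
```

```text
clock: 4.5
tcp_pos: [0.3874, 0.2706, 0.2446]
orientation: [1.486, 1.002, -1.486]
contact_force: [0.4, 0.2, 0.6]
grip_width: 0.0848
t 4.50 tcp [0.3874 0.2706 0.2446] jaw -22.0 tool x [ 0. -0. -1.] q [-0.11  0.16 -0.69  1.93  0.11  1.09 -1.23] F [0.4 0.2 0.6] w 0.0848
.385,.276,.2,60.7 -> delta in present tool axes [44.6 -4.3 -4.1]  turn -1.443 rad (or 1.698)
```

```bash
python3 -m pendant '[85,0,0,0,-0.18, 85,0,0,0,-0.18, 85,0,0,0,-0.18,85,0,0,0,-0.18,85,0,0,0,-0.18, 85,0,0,0,-0.18, 85,0,0,0,-0.18,85,0,0,0,-0.18,85,0,0,0,0,85,0,0,0,0]'; python3 go.py .385,.276,.12,60.7
```

```text
clock: 5.75
tcp_pos: [0.3871, 0.2712, 0.2446]
orientation: [0.405, 1.532, -0.406]
contact_force: [-1.1, -0.1, -0.9]
grip_width: 0.0848
t 5.75 tcp [0.3871 0.2712 0.2446] jaw 60.4 tool x [ 0. -0. -1.] q [ 0.04  0.19 -0.87  1.93  0.16  1.1   0.16] F [-1.1 -0.1 -0.9] w 0.0848
.385,.276,.12,60.7 -> delta in present tool axes [124.6   3.2  -4.2]  turn -0.006 rad (or 3.136)
```

```bash
python3 - <<'E'
from h import *
for n in("top","scene"):
    im,d=grab(n); P=cloud(n,d); z=P[...,2]; np.save(f"pics/{n}1.npy",d); cv2.imwrite(f"pics/{n}1.png",im[...,::-1])
    M=R.from_rotvec(r.get_obs()["orientation"]).as_matrix(); p=r.get_obs()["tcp_pos"]
    m=(np.hypot(P[...,0]-p[0],P[...,1]-p[1])<.1)&(z>p[2]-.02)&(z<p[2]+.06)
    q=(P[m]-p)@M*1000
    print(n,m.sum(),q.min(0).round(1),q.max(0).round(1))
    for s in(-1,1):
        t=q[(q[:,1]*s>35)&(q[:,0]>-35)]; print(s,len(t),t.mean(0).round(1) if len(t) else "")
E
```

```text
top 15 [-59.2 -52.4   4.1] [-46.5 -44.6   8.3]
-1 0 
1 0 
scene 76 [-60.  -54.8 -13. ] [-41.6  56.7  13.9]
-1 0 
1 0
```

```bash
python3 -m pendant '[85,40,3,-4,0, 85,40,0,0,0, 85,40,0,0,0, 85,40,0,0,0, 85,15,0,0,0, 60,12,0,0,0, 40,7,0,0,0, 30,0,0,0,0, 22,0,0,0,0,22,0,0,0,0]' 25; python3 go.py .3855,.276,.05,60.7
```

```text
clock: 7.1
tcp_pos: [0.3853, 0.2763, 0.0512]
orientation: [0.402, 1.532, -0.401]
contact_force: [0.1, -0.4, 0.0]
grip_width: 0.0223
t 7.10 tcp [0.3853 0.2763 0.0512] jaw 60.7 tool x [ 0.001  0.001 -1.   ] q [-0.15  0.47 -0.73  2.11  0.47  0.72 -0.13] F [ 0.1 -0.4  0. ] w 0.0223
.3855,.276,.05,60.7 -> delta in present tool axes [ 1.2 -0.2  0.3]  turn -0.001 rad (or 3.141)
```

```bash
python3 -m pendant '[17,0,0,0,0, 15,0,0,0,0, 12,0,0,0,0,10,0,0,0,0, 10,0,0,0,0]' 25; python3 -m pendant '[10,0,0,0,0.1, 10,0,0,0,0.1, 10,0,0,0,0.1, 10,0,0,0,0]'; python3 go.py
```

```text
clock: 7.72
tcp_pos: [0.3849, 0.2761, 0.0506]
orientation: [0.401, 1.533, -0.401]
contact_force: [0.3, -0.7, -0.1]
grip_width: 0.01
clock: 8.22
tcp_pos: [0.3849, 0.2762, 0.0506]
orientation: [0.634, 1.476, -0.634]
contact_force: [0.1, 0.6, -0.9]
grip_width: 0.0097
t 8.22 tcp [0.3849 0.2762 0.0506] jaw 43.5 tool x [ 0. -0. -1.] q [-0.21  0.45 -0.66  2.12  0.42  0.7  -0.39] F [ 0.1  0.6 -0.9] w 0.0097
```

```bash
python3 - <<'E'
from h import *
c,_=grab("top"); e,_=grab("scene")
a=cv2.resize(c[230:345,110:210],(400,460),interpolation=cv2.INTER_CUBIC);b=cv2.resize(e[165:280,430:530],(400,460),interpolation=cv2.INTER_CUBIC)
cv2.imwrite("pics/g1.png",np.hstack([a,b])[...,::-1])
E
```

```text
(no output)
```

View pics/g1.png

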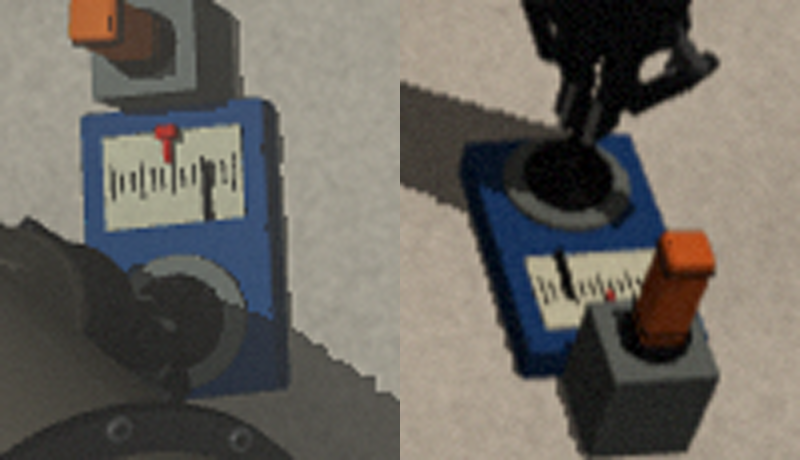

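```bash
python3 - <<'E'
from h import *
o=r.get_obs(); p=o["tcp_pos"]; M=R.from_rotvec(o["orientation"]).as_matrix()
for n in("top","scene"):
    im,d=grab(n); P=cloud(n,d); z=P[...,2]
    print(n,"tcp px",w2px(n,p).round(1),"bar pt",w2px(n,[.385,.276,.074]).round(1))
    m=(np.hypot(P[...,0]-.385,P[...,1]-.276)<.06)&(z>.036)&(z<.2)
    q=P[m]; 
    for lo in np.arange(.036,.2,.012):
        s=q[(q[:,2]>=lo)&(q[:,2]<lo+.012)]
        if len(s)>3:
            t=(s-p)@M*1000; print(" z %.3f n %d xy %s tooly %.0f..%.0f toolz %.0f..%.0f"%(lo,len(s),s[:,:2].mean(0).round(3),*np.percentile(t[:,1],[3,97]),*np.percentile(t[:,2],[3,97])))
E
```

```text
top tcp px [152.2 309.4] bar pt [148.8 309.1]
 z 0.036 n 386 xy [0.388 0.262] tooly -38..34 toolz -12..36
 z 0.048 n 34 xy [0.39  0.267] tooly -24..23 toolz -4..24
 z 0.060 n 22 xy [0.396 0.264] tooly -5..7 toolz 4..25
 z 0.072 n 60 xy [0.396 0.268] tooly -4..10 toolz 3..24
 z 0.084 n 16 xy [0.385 0.268] tooly -18..7 toolz 3..9
 z 0.096 n 15 xy [0.385 0.267] tooly -19..7 toolz 4..9
 z 0.108 n 8 xy [0.383 0.265] tooly -20..3 toolz 4..9
 z 0.120 n 13 xy [0.372 0.255] tooly -36..-16 toolz 0..11
 z 0.132 n 44 xy [0.366 0.253] tooly -41..-21 toolz -4..10
 z 0.144 n 31 xy [0.372 0.251] tooly -52..48 toolz 3..14
 z 0.156 n 28 xy [0.375 0.254] tooly -53..54 toolz 2..15
 z 0.168 n 61 xy [0.371 0.254] tooly -59..58 toolz -1..13
 z 0.180 n 29 xy [0.357 0.244] tooly -53..-27 toolz -1..10
 z 0.192 n 16 xy [0.36  0.245] tooly -43..-34 toolz 2..9
scene tcp px [471.9 205.3] bar pt [473.8 198.9]
 z 0.036 n 414 xy [0.395 0.274] tooly -32..38 toolz -33..38
 z 0.048 n 41 xy [0.398 0.273] tooly -20..20 toolz -18..28
 z 0.060 n 29 xy [0.405 0.269] tooly 3..15 toolz -7..29
 z 0.072 n 63 xy [0.395 0.271] tooly -6..14 toolz -11..26
 z 0.084 n 45 xy [0.39  0.274] tooly -14..19 toolz -10..12
 z 0.096 n 62 xy [0.389 0.275] tooly -16..19 toolz -9..11
 z 0.108 n 55 xy [0.389 0.274] tooly -15..19 toolz -10..12
 z 0.120 n 86 xy [0.388 0.272] tooly -33..31 toolz -9..13
 z 0.132 n 146 xy [0.388 0.274] tooly -40..41 toolz -13..13
 z 0.144 n 123 xy [0.388 0.267] tooly -46..48 toolz -8..18
 z 0.156 n 147 xy [0.391 0.268] tooly -53..56 toolz -0..17
 z 0.168 n 207 xy [0.391 0.271] tooly -58..59 toolz -10..19
 z 0.180 n 173 xy [0.398 0.277] tooly -45..49 toolz -6..19
 z 0.192 n 48 xy [0.404 0.284] tooly -38..41 toolz -7..13
```

```bash
cat > bar.py <<'E'
from h import *
o=r.get_obs(); p=o["tcp_pos"]; M=R.from_rotvec(o["orientation"]).as_matrix()
im,d=grab("top"); P=cloud("top",d); z=P[...,2]
m=(np.hypot(P[...,0]-.385,P[...,1]-.276)<.04)&(z>.068)&(z<.08); q=P[m]
print(len(q)); t=((q-p)@M*1000)
print("tool y,z:",t[:,1:].round(0).astype(int).tolist())
if len(q)>3: print(cv2.minAreaRect((q[:,:2]*1000).astype(np.float32)), cv2.fitLine(q[:,:2].astype(np.float32),cv2.DIST_HUBER,0,.01,.01).ravel())
# sub-pixel pointer / mark per row: darkness & redness centroids along setter y
f=im.astype(float)
for v in (272,276,280): 
    s=f[v,155:172].sum(1) if 0 else f[v,132:180].sum(1); print(v,s.astype(int).tolist())
cv2.imwrite("pics/last_top.png",im[...,::-1])
E
python3 bar.py
```

```text
65
tool y,z: [[12, 20], [11, 21], [8, 24], [11, 19], [9, 21], [7, 22], [5, 24], [5, 25], [9, 17], [8, 18], [8, 19], [5, 21], [4, 22], [2, 24], [2, 25], [10, 13], [8, 15], [7, 16], [5, 18], [4, 19], [3, 20], [0, 23], [-1, 24], [9, 11], [7, 13], [5, 15], [4, 16], [1, 18], [0, 20], [-1, 21], [8, 9], [7, 10], [4, 12], [4, 13], [1, 15], [1, 16], [-2, 18], [7, 6], [5, 8], [3, 10], [3, 11], [0, 14], [-2, 15], [-3, 16], [5, 5], [3, 7], [2, 8], [0, 10], [-1, 12], [-3, 13], [-4, 14], [2, 5], [1, 6], [-1, 8], [-2, 9], [-3, 10], [-4, 11], [3, 0], [1, 3], [0, 4], [-1, 5], [-3, 7], [-4, 8], [-6, 10], [-13, 4]]
((393.8727111816406, 268.37322998046875), (15.602619171142578, 28.17257308959961), 74.49781799316406) [ 0.84171855 -0.5399166   0.39478976  0.26883087]
272 [241, 244, 240, 255, 502, 387, 380, 484, 474, 492, 484, 466, 493, 216, 498, 380, 211, 488, 227, 498, 490, 218, 501, 204, 491, 489, 212, 500, 213, 160, 179, 240, 494, 311, 385, 502, 318, 498, 332, 246, 249, 256, 264, 258, 198, 167, 167, 201]
276 [247, 252, 239, 264, 514, 391, 198, 512, 178, 495, 477, 210, 497, 221, 498, 489, 309, 488, 304, 393, 475, 218, 494, 330, 413, 471, 411, 497, 305, 151, 141, 317, 475, 473, 486, 488, 192, 499, 421, 241, 251, 260, 255, 264, 218, 161, 164, 168]
280 [239, 247, 241, 245, 408, 483, 400, 480, 476, 477, 469, 477, 473, 487, 479, 477, 481, 482, 487, 466, 474, 472, 474, 475, 477, 467, 465, 475, 387, 148, 161, 386, 478, 474, 472, 467, 456, 477, 488, 220, 247, 254, 253, 269, 235, 163, 161, 156]
```

```bash
python3 - <<'E'
from h import *
p=np.array([.3056,-.6019,.2026])
for dz in(0,.013,.03,.045): print(dz,w2px("scene",p+[0,0,dz]).round(1),[w2px("scene",p+[0,0,dz]+s*.0425*np.array([np.cos(-1.1),np.sin(-1.1),0])).round(0) for s in(-1,1)])
d=np.load("pics/scene0.npy"); P=cloud("scene",d); M=R.from_rotvec([1.96,.471,-1.961]).as_matrix()
m=(np.hypot(P[...,0]-p[0],P[...,1]-p[1])<.1)&(P[...,2]>.1); q=(P[m]-p)@M*1000
for x in range(-80,10,8):
    s=q[(q[:,0]>=x)&(q[:,0]<x+8)]
    if len(s): print(x,len(s),s[:,1].min().round(),s[:,1].max().round(),s[:,2].min().round(),s[:,2].max().round())
e=cv2.imread("pics/scene0.png"); a=cv2.resize(e[60:150,50:150],(600,540),interpolation=cv2.INTER_CUBIC); cv2.imwrite("pics/f.png",a)
E
```

```text
0 [114.1 139.8] [array([132., 135.]), array([ 96., 145.])]
0.013 [112.4 135.5] [array([130., 130.]), array([ 94., 141.])]
0.03 [110.  129.8] [array([128., 125.]), array([ 92., 135.])]
0.045 [107.9 124.7] [array([126., 119.]), array([ 89., 130.])]
-80 43 -59.0 54.0 -15.0 6.0
-72 39 -59.0 54.0 -13.0 12.0
-64 39 -58.0 53.0 -14.0 5.0
-56 31 -59.0 52.0 -11.0 8.0
-48 4 -48.0 47.0 -10.0 -7.0
```

```bash
python3 -m pendant '[30,0,0,0,0, 30,-20,0,0,-0.1, 30,-20,0,0,-0.1, 10,-20,0,0,-0.1, 10,-20,0,0,0,10,0,0,0,0,10,0,0,0,0,10,0,0,0,0,10,0,0,0,0]'; cat > tip.py <<'E'
from h import *
o=r.get_obs(); p=o["tcp_pos"]; M=R.from_rotvec(o["orientation"]).as_matrix(); print(p,o["grip_width"],o["contact_force"].round(1))
for n in("scene","top"):
    im,d=grab(n); P=cloud(n,d); q=(P-p)@M*1000; m=(abs(q[...,1])<70)&(abs(q[...,2])<25)&(P[...,2]>.085)&(q[...,0]>-120)
    q=q[m]
    for x in range(-84,30,6):
        s=q[(q[:,0]>=x)&(q[:,0]<x+6)]
        if len(s): print(n,x,len(s),"y",*s[:,1].round().astype(int)[[s[:,1].argmin(),s[:,1].argmax()]],"z",s[:,2].min().round(),s[:,2].max().round())
    cv2.imwrite(f"pics/tip_{n}.png",im[...,::-1])
    print(n,"tcp px",w2px(n,p).round(1))
E
python3 tip.py; python3 go.py
```

```text
clock: 9.6
tcp_pos: [0.3845, 0.2759, 0.13]
orientation: [0.4, 1.534, -0.402]
contact_force: [0.2, -0.5, -0.2]
grip_width: 0.0102
[0.38451518 0.27590797 0.13000775] 0.010220235456947347 [ 0.2 -0.5 -0.2]
scene -84 74 y -40 37 z -15.0 15.0
scene -78 45 y -33 33 z -12.0 15.0
scene -72 20 y -22 20 z -7.0 13.0
scene -66 28 y -18 19 z -13.0 12.0
scene -60 32 y -17 19 z -4.0 12.0
scene -54 27 y -18 19 z -8.0 13.0
scene -48 22 y -17 19 z 2.0 10.0
scene -42 25 y -17 17 z -11.0 12.0
scene -36 9 y -9 12 z -8.0 11.0
scene tcp px [478.7 182.5]
top -84 15 y -39 -17 z -3.0 10.0
top -78 8 y -21 -14 z 4.0 10.0
top -66 2 y -19 -17 z 4.0 4.0
top -60 2 y -16 6 z 4.0 8.0
top -54 3 y -12 -6 z 7.0 8.0
top -48 6 y -13 7 z 5.0 8.0
top -42 6 y -14 8 z 4.0 8.0
top -36 4 y -13 4 z 5.0 7.0
top tcp px [140.  308.8]
t 9.70 tcp [0.3847 0.2761 0.1302] jaw 60.7 tool x [-0.001 -0.    -1.   ] q [-0.06  0.34 -0.82  2.05  0.33  0.87 -0.  ] F [-0.3  0.3 -0.4] w 0.0099
```

```bash
python3 -m pendant '[35,0,0,0,0, 35,0,0,0,0, 35,40,0,0,0, 35,40,0,0,0, 35,15,0,0,0, 35,10,0,0,0,35,8,0,0,0, 35,0,0,0,0,25,0,0,0,0,18,0,0,0,0, 12,0,0,0,0, 8,0,0,0,0, 8,0,0,0,0]' 30; python3 go.py
```

```text
clock: 11.32
tcp_pos: [0.3855, 0.2768, 0.0182]
orientation: [0.402, 1.532, -0.4]
contact_force: [1.0, 0.4, 6.1]
grip_width: 0.0133
t 11.32 tcp [0.3855 0.2768 0.0182] jaw 60.7 tool x [ 0.001  0.001 -1.   ] q [-0.19  0.52 -0.68  2.13  0.54  0.66 -0.19] F [1.  0.4 6.1] w 0.0133
```

```bash
python3 -m pendant '[8,-1.5,0,0,0, 8,0,0,0,0.15, 8,0,0,0,0.15, 8,0,0,0,0.15, 8,0,0,0,0.15, 8,0,0,0,0.15, 8,0,0,0,0.15, 8,0,0,0,0.15, 8,0,0,0,0.15, 8,0,0,0,0.15, 8,0,0,0,0.15, 8,0,0,0,0.15,  8,0,0,0,0]'; python3 go.py; cat > ptr.py <<'E'
from h import *
import sys
im,d=grab("top"); K=np.array([.3845,.276]); a=np.radians(4.2); ex=np.array([np.cos(a),np.sin(a)]); ey=np.array([-ex[1],ex[0]])
f=im.astype(np.float32)
# rectify scale plane z=.033 at 0.25 mm/px : columns = setter y from +45 to -45, rows = x from 120 to 40
xs=np.arange(120,50,-.25)/1000; ys=np.arange(45,-45,-.25)/1000
G=K+xs[:,None,None]*ex+ys[None,:,None]*ey
Kc,T,_=cal("top"); W=np.concatenate([G,np.full(G.shape[:2]+(1,),.033)],-1)@T[:3,:3].T+T[:3,3]
mu=(Kc[0,0]*W[...,0]/-W[...,2]+Kc[0,2]).astype(np.float32); mv=(Kc[1,1]*-W[...,1]/-W[...,2]+Kc[1,2]).astype(np.float32)
rec=cv2.remap(f,mu,mv,cv2.INTER_LINEAR); cv2.imwrite("pics/rec.png",cv2.resize(rec,None,fx=2,fy=2)[...,::-1])
red=np.clip(rec[...,0]-rec[...,1]-30,0,None); dark=np.clip(110-rec.mean(2),0,None)
Y=ys*1000
def row(x): return int((120-x)/.25)
for x0,x1 in((94,98),(97,101),(100,104)):
    s=red[row(x1):row(x0)].sum(0); print("red x%d-%d"%(x0,x1),(s*Y).sum()/max(s.sum(),1),s.sum().round())
for x0,x1 in((66,70),(70,74),(66,76)):
    s=dark[row(x1):row(x0)].sum(0)*(abs(Y)<36); i=np.argmax(np.convolve(s,np.ones(16),"same")); w=slice(max(i-14,0),i+15); print("dark",x0,x1,(s[w]*Y[w]).sum()/s[w].sum(),Y[i])
E
python3 ptr.py
```

```text
clock: 12.95
tcp_pos: [0.3879, 0.2775, 0.0184]
orientation: [1.637, 0.869, -1.627]
contact_force: [12.5, 5.7, -22.6]
grip_width: 0.0137
t 12.95 tcp [0.3879 0.2775 0.0184] jaw -34.0 tool x [ 0.004  0.004 -1.   ] q [-0.52  0.45 -0.28  2.15  0.22  0.56 -1.56] F [ 12.5   5.7 -22.6] w 0.0137
red x94-98 4.269870119954306 9299.0
red x97-101 4.442881688394459 15298.0
red x100-104 4.498610411286277 15695.0
dark 66 70 1.6424484786079245 1.25
dark 70 74 1.1440094736826323 0.75
dark 66 76 1.2393533634492215 0.75[ WARN:0@1.228] global loadsave.cpp:1063 imwrite_ Unsupported depth image for selected encoder is fallbacked to CV_8U.
```

View pics/rec.png

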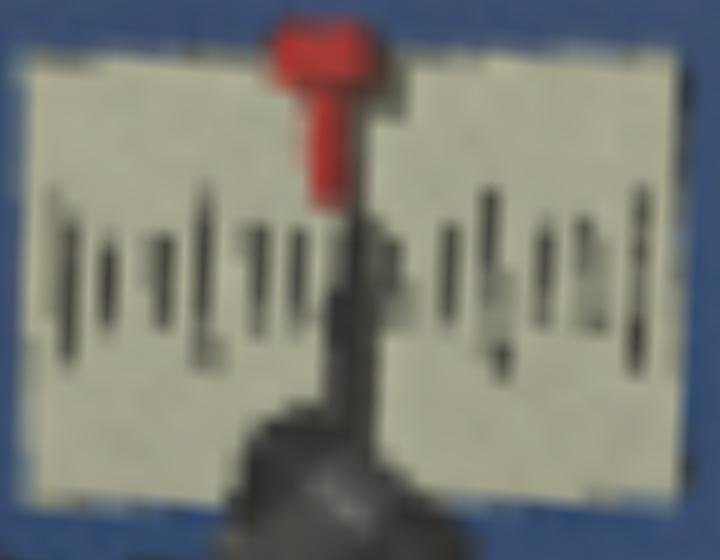

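```bash
python3 -m pendant '[8,1.5,1.5,-2.2,0, 8,0,0,0,0.09, 8,0,0,0,0.09, 8,0,0,0,0.09, 8,0,0,0,0, 8,0,0,0,0]'; python3 go.py; python3 ptr.py 2>/dev/null
```

```text
clock: 13.75
tcp_pos: [0.3883, 0.2772, 0.0182]
orientation: [1.811, 0.67, -1.808]
contact_force: [2.0, -0.2, 5.6]
grip_width: 0.0132
t 13.75 tcp [0.3883 0.2772 0.0182] jaw -49.4 tool x [ 0.001  0.    -1.   ] q [-0.58  0.44 -0.21  2.15  0.17  0.56 -1.77] F [ 2.  -0.2  5.6] w 0.0132
red x94-98 4.232665456922137 10431.0
red x97-101 4.463883672625099 15192.0
red x100-104 4.472803643270208 15789.0
dark 66 70 4.224671327652144 4.5
dark 70 74 4.362541118338409 4.5
dark 66 76 4.218886356355163 4.25
```

```bash
python3 -m pendant '[20,0,0,0,0, 35,0,0,0,0, 60,0,0,0,0, 60,-20,0,0,0, 75,-40,0,0,0, 80,-50,0,0,0, 80,-40,0,0,0, 85,-40,0,0,0, 85,0,0,0,0]'; python3 ptr.py 2>/dev/null; python3 - <<'E'
from h import *
for n in("top","scene"):
    im,d=grab(n); P=cloud(n,d); z=P[...,2]
    for lo,hi in((.152,.162),(.146,.162)):
        m=(np.hypot(P[...,0]-.547,P[...,1]-.289)<.035)&(z>lo)&(z<hi); q=P[m]
        print(n,len(q),q.mean(0).round(4),cv2.minAreaRect((q[:,:2]*1000).astype(np.float32)))
E
python3 go.py .5478,.2893,.2,0 .5478,.2893,.067
```

```text
clock: 14.92
tcp_pos: [0.3888, 0.2785, 0.2106]
orientation: [1.815, 0.672, -1.804]
contact_force: [1.3, 0.5, 0.0]
grip_width: 0.085
red x94-98 4.2616503969306745 9545.0
red x97-101 4.481714819616959 14288.0
red x100-104 4.51455049901914 14963.0
dark 66 70 4.178580104693121 4.25
dark 70 74 4.348534532073475 4.5
dark 66 76 4.204169555849577 4.25
top 140 [0.5423 0.2888 0.1556] ((542.4183959960938, 289.00213623046875), (26.12774658203125, 24.346153259277344), 88.32278442382812)
top 162 [0.5422 0.2876 0.1548] ((542.4913940429688, 288.73675537109375), (25.205114364624023, 26.424028396606445), 2.4172754287719727)
scene 112 [0.5481 0.2887 0.1558] ((546.595458984375, 289.3625183105469), (26.243040084838867, 27.308483123779297), 88.55170440673828)
scene 148 [0.5493 0.2879 0.1542] ((546.6631469726562, 289.2275390625), (29.26874542236328, 27.37241554260254), 89.10955810546875)
t 15.07 tcp [0.3867 0.2766 0.2067] jaw -49.3 tool x [-0.001 -0.001 -1.   ] q [-0.51  0.16 -0.26  2.    0.05  0.99 -1.66] F [0.3 0.1 0. ] w 0.0853
.5478,.2893,.2,0 -> delta in present tool axes [   6.5   95.3 -130.5]  turn -0.861 rad (or 2.281)
.5478,.2893,.067 -> delta in present tool axes [133.   -0.   -0.2]
```

```bash
python3 -m pendant '[85,0,24,-32.6,0, 85,0,24,-32.6,0, 85,0,24,-32.6,0, 85,0,24,-32.6,0, 85,0,0,0,-0.17, 85,0,0,0,-0.17, 85,0,0,0,-0.17, 85,0,0,0,-0.17, 85,0,0,0,-0.17, 85,0,0,0,0, 85,0,0,0,0]'; python3 go.py .5476,.2893,.067,-1
```

```text
clock: 16.45
tcp_pos: [0.5484, 0.2889, 0.2066]
orientation: [1.218, 1.203, -1.221]
contact_force: [0.1, 0.2, 0.0]
grip_width: 0.0851
t 16.45 tcp [0.5484 0.2889 0.2066] jaw -0.8 tool x [-0.002 -0.001 -1.   ] q [-0.32  0.41 -0.35  1.67  0.16  1.09 -0.73] F [0.1 0.2 0. ] w 0.0851
.5476,.2893,.067,-1 -> delta in present tool axes [139.6  -0.6  -0.5]  turn 0.003 rad (or -3.138)
```

```bash
python3 -m pendant '[85,40,-0.6,-0.5,0, 85,40,0,0,0, 85,40,0,0,0, 85,19,0,0,0, 60,0,0,0,0, 45,0,0,0,0, 36,0,0,0,0, 31,0,0,0,0, 28,0,0,0,0, 25,0,0,0,0, 22,0,0,0,0, 20,0,0,0,0, 20,0,0,0,0]' 30; python3 go.py
```

```text
clock: 18.08
tcp_pos: [0.5483, 0.29, 0.0691]
orientation: [1.218, 1.204, -1.217]
contact_force: [-1.7, -0.5, 5.1]
grip_width: 0.0259
t 18.07 tcp [0.5483 0.29   0.0691] jaw -0.6 tool x [ 0.  0. -1.] q [-0.35  0.56 -0.32  1.78  0.23  0.84 -0.79] F [-1.7 -0.5  5.1] w 0.0259
```

```bash
python3 -m pendant '[15,0,0,0,0, 15,0,0,0,0, 15,-10,0,0,0, 15,-20,0,0,0, 15,-25,0,0,0, 15,-25,0,0,0, 15,-25,0,0,0, 15,-15,0,0,0, 15,0,0,0,0]' 70; python3 - <<'E'
from h import *
o=r.get_obs(); p=o["tcp_pos"]; M=R.from_rotvec(o["orientation"]).as_matrix(); print(p,o["grip_width"],o["contact_force"].round(1))
for n in("scene","top"):
    im,d=grab(n); P=cloud(n,d); q=(P-p)*1000; m=(np.hypot(q[...,0],q[...,1])<45)&(P[...,2]>.085)
    q=q[m]
    for z in range(-110,40,6):
        s=q[(q[:,2]>=z)&(q[:,2]<z+6)]
        if len(s): print(n,z,len(s),"x",s[:,0].min().round(),s[:,0].max().round(),"y",s[:,1].min().round(),s[:,1].max().round(), s.mean(0).round(1))
    cv2.imwrite(f"pics/t_{n}.png",cv2.resize(im[130:330,60:300] if n=="top" else im[150:350,400:640],None,fx=2.5,fy=2.5)[...,::-1])
E
```

```text
clock: 19.2
tcp_pos: [0.5489, 0.2902, 0.1902]
orientation: [1.22, 1.203, -1.215]
contact_force: [0.8, -0.0, -1.3]
grip_width: 0.0255
[0.54894964 0.29018333 0.19016231] 0.025549707160135156 [ 0.8 -0.  -1.3]
scene -56 1 x 2.0 2.0 y 1.0 1.0 [  2.5   1.1 -51.4]
scene -50 6 x -1.0 4.0 y -5.0 2.0 [  2.1  -2.1 -46.7]
scene -44 5 x 3.0 5.0 y -5.0 3.0 [  4.2  -1.2 -42. ]
scene -38 14 x -2.0 10.0 y -9.0 4.0 [  5.   -4.1 -33.9]
scene -32 15 x -6.0 9.0 y -9.0 5.0 [  5.   -3.  -28.9]
scene -26 16 x -0.0 9.0 y -9.0 7.0 [  5.7  -3.  -23.6]
scene -20 21 x -3.0 10.0 y -9.0 7.0 [  4.7  -2.8 -17.9]
scene -14 17 x -4.0 11.0 y -9.0 8.0 [  4.8  -2.4 -11.1]
scene -8 11 x 4.0 10.0 y -10.0 3.0 [ 6.5 -3.1 -6.3]
scene 4 17 x -2.0 19.0 y -19.0 8.0 [13.8 -5.8  8.5]
scene 10 85 x -14.0 20.0 y -20.0 17.0 [ 8.5 -6.5 13.8]
scene 16 39 x -14.0 17.0 y -20.0 15.0 [ 7.7 -3.8 18.3]
scene 22 20 x -13.0 14.0 y -14.0 6.0 [  5.9 -10.2  24.9]
scene 28 25 x -8.0 21.0 y -14.0 6.0 [ 9.9 -8.  31.3]
scene 34 27 x -20.0 24.0 y -13.0 8.0 [ 9.4 -9.8 37.7]
top -50 2 x -8.0 -5.0 y -5.0 -4.0 [ -6.4  -4.3 -48.8]
top -44 1 x -4.0 -4.0 y -7.0 -7.0 [ -4.3  -7.5 -42.9]
top -38 7 x -12.0 3.0 y -9.0 -1.0 [ -5.7  -6.3 -35.4]
top -32 11 x -13.0 -1.0 y -10.0 1.0 [ -7.9  -6.8 -29.1]
top -26 6 x -12.0 -5.0 y -10.0 -5.0 [ -8.3  -8.  -23.6]
top 4 13 x -23.0 15.0 y -21.0 -3.0 [ -9.4 -15.1   8.6]
top 10 79 x -23.0 15.0 y -21.0 2.0 [ -7.4 -13.   12.9]
top 16 16 x -24.0 9.0 y -16.0 1.0 [ -6.1 -12.1  18.1]
top 22 16 x -17.0 7.0 y -15.0 -10.0 [ -6.1 -13.5  24.9]
top 28 20 x -22.0 12.0 y -15.0 -6.0 [ -6.2 -12.4  31.1]
top 34 31 x -30.0 20.0 y -15.0 3.0 [ -7.9 -10.3  37. ]
```

View pics/t_scene.png

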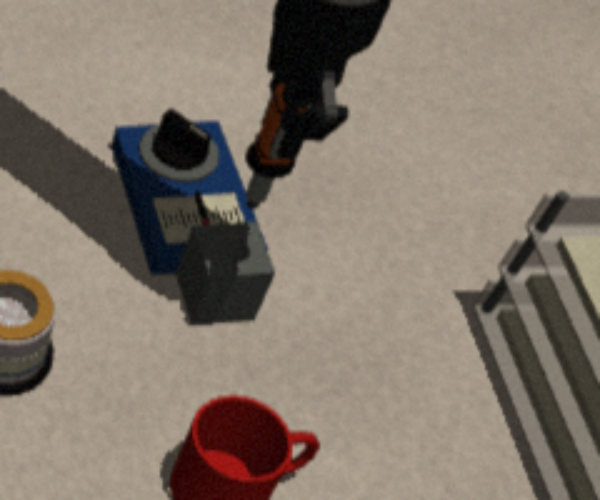

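```bash
python3 -m pendant '[15,0,12,36,0, 15,0,12,36,0, 15,0,12,36,0, 15,0,12,36,0, 15,0,12,36,0, 15,0,0,0,0, 15,0,0,0,0]'; python3 - <<'E'
from h import *
from scipy.optimize import least_squares
n="scene"; im=cv2.imread("pics/scene0.png"); d=np.load("pics/scene0.npy"); P=cloud(n,d); hsv=cv2.cvtColor(im,cv2.COLOR_BGR2HSV); z=P[...,2]
for n in("scene","top"):
  im=cv2.imread(f"pics/{n}0.png"); d=np.load(f"pics/{n}0.npy"); P=cloud(n,d); hsv=cv2.cvtColor(im,cv2.COLOR_BGR2HSV); z=P[...,2]
  for c in((.61,.08),(.437,.02)):
    m=(abs(z-.08)<.008)&(np.hypot(P[...,0]-c[0],P[...,1]-c[1])<.06)&(hsv[...,0]>8)&(hsv[...,0]<35)&(hsv[...,1]>70)
    v,u=np.nonzero(m); p=np.array([px2w(n,a,b,z=.08)[:2] for a,b in zip(u,v)])
    f=lambda s:(lambda h:np.r_[np.clip(h-38,0,9),np.clip(24-h,0,9)])(np.hypot(*(p*1000-s).T))
    s=least_squares(f,p.mean(0)*1000,loss="soft_l1"); print(n,m.sum(),z[m].mean().round(4),p.mean(0).round(4),s.x.round(1),cv2.minEnclosingCircle((p*1000).astype(np.float32)))
E
python3 go.py .611,.111,.15,0
```

```text
clock: 20.18
tcp_pos: [0.6055, 0.1096, 0.1876]
orientation: [1.216, 1.206, -1.218]
contact_force: [-1.5, 0.4, -2.2]
grip_width: 0.0256
scene 477 0.0811 [0.6118 0.0801] [610.8  79.8] ((610.7891235351562, 79.86992645263672), 38.85948944091797)
scene 378 0.0811 [0.4376 0.0209] [436.7  20.6] ((436.6558532714844, 20.808835983276367), 39.20071792602539)
top 468 0.0805 [0.6077 0.0804] [607.7  79.8] ((608.0912475585938, 79.88652038574219), 37.698692321777344)
top 503 0.0807 [0.4341 0.0213] [434.1  20.4] ((434.14190673828125, 20.675777435302734), 37.77741622924805)
t 20.18 tcp [0.6055 0.1096 0.1876] jaw -0.6 tool x [-0.002  0.    -1.   ] q [-0.05  0.41 -0.3   1.7   0.14  1.05 -0.41] F [-1.5  0.4 -2.2] w 0.0256
.611,.111,.15,0 -> delta in present tool axes [37.6  5.6 -1.4]  turn -0.011 rad (or 3.131)
```

```bash
python3 -m pendant '[15,20,2.8,-1,0, 15,25,2.8,-1,0, 15,0,0,0,0, 15,6,0,0,0, 15,3,0,0,0, 15,2,0,0,0, 15,0,0,0,0]'; python3 go.py .611,.1115,.129,0
```

```text
clock: 21.05
tcp_pos: [0.6122, 0.1112, 0.1332]
orientation: [1.218, 1.204, -1.217]
contact_force: [0.2, 1.3, 0.5]
grip_width: 0.0251
t 21.05 tcp [0.6122 0.1112 0.1332] jaw -0.6 tool x [ 0.001  0.    -1.   ] q [-0.06  0.48 -0.29  1.74  0.16  0.95 -0.43] F [0.2 1.3 0.5] w 0.0251
.611,.1115,.129,0 -> delta in present tool axes [ 4.2 -1.2 -0.2]  turn -0.011 rad (or 3.131)
```

```bash
python3 - <<'E'
from h import *
im,d=grab("scene"); cv2.imwrite("pics/p1.png",cv2.resize(im[200:320,340:500],None,fx=4,fy=4)[...,::-1])
E
python3 - <<'E'
import numpy as np
# circle steps, radius 31, from 90deg CCW, 12 deg steps; tool y=+X, tool z=-Y
a=np.radians(90+12*np.arange(31)); d=31*np.diff(np.c_[np.cos(a),np.sin(a)],axis=0); print([(round(x,1),round(-y,1)) for x,y in d])
E
```

```text
[(np.float64(-6.4), np.float64(0.7)), (np.float64(-6.2), np.float64(2.0)), (np.float64(-5.6), np.float64(3.2)), (np.float64(-4.8), np.float64(4.3)), (np.float64(-3.8), np.float64(5.2)), (np.float64(-2.6), np.float64(5.9)), (np.float64(-1.3), np.float64(6.3)), (np.float64(0.0), np.float64(6.5)), (np.float64(1.3), np.float64(6.3)), (np.float64(2.6), np.float64(5.9)), (np.float64(3.8), np.float64(5.2)), (np.float64(4.8), np.float64(4.3)), (np.float64(5.6), np.float64(3.2)), (np.float64(6.2), np.float64(2.0)), (np.float64(6.4), np.float64(0.7)), (np.float64(6.4), np.float64(-0.7)), (np.float64(6.2), np.float64(-2.0)), (np.float64(5.6), np.float64(-3.2)), (np.float64(4.8), np.float64(-4.3)), (np.float64(3.8), np.float64(-5.2)), (np.float64(2.6), np.float64(-5.9)), (np.float64(1.3), np.float64(-6.3)), (np.float64(0.0), np.float64(-6.5)), (np.float64(-1.3), np.float64(-6.3)), (np.float64(-2.6), np.float64(-5.9)), (np.float64(-3.8), np.float64(-5.2)), (np.float64(-4.8), np.float64(-4.3)), (np.float64(-5.6), np.float64(-3.2)), (np.float64(-6.2), np.float64(-2.0)), (np.float64(-6.4), np.float64(-0.7))]
```

View pics/p1.png

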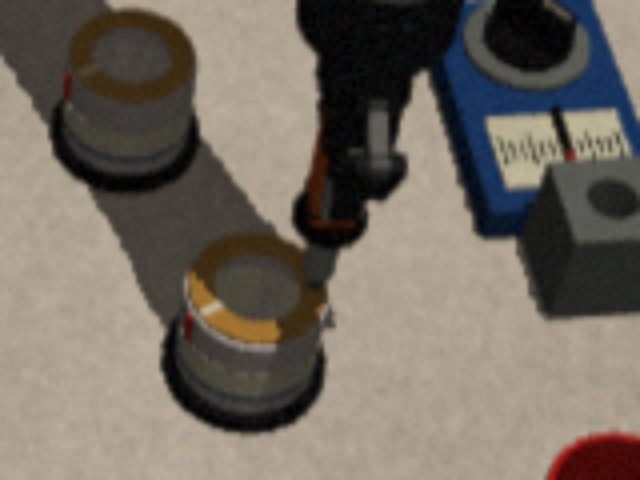

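```bash
python3 -m pendant '[15,3,-0.5,0,0, 15,2,-0.5,0,0, 15,0,0,0,0, 15,0,-6.4,0.7,0, 15,0,-6.2,2,0, 15,0,-5.6,3.2,0, 15,0,-4.8,4.3,0, 15,0,-3.8,5.2,0, 15,0,-2.6,5.9,0, 15,0,-1.3,6.3,0, 15,0,0,6.5,0, 15,0,0,0,0]'; python3 go.py; python3 - <<'E'
from h import *
im,d=grab("top"); cv2.imwrite("pics/p2.png",cv2.resize(im[180:320,200:340],None,fx=4,fy=4)[...,::-1])
E
```

```text
clock: 22.6
tcp_pos: [0.5797, 0.0759, 0.1274]
orientation: [1.217, 1.203, -1.219]
contact_force: [-1.2, -0.0, 3.3]
grip_width: 0.0254
t 22.60 tcp [0.5797 0.0759 0.1274] jaw -0.7 tool x [-0.001 -0.001 -1.   ] q [-0.01  0.43 -0.29  1.83  0.15  0.9  -0.39] F [-1.2 -0.   3.3] w 0.0254
```

View pics/p2.png

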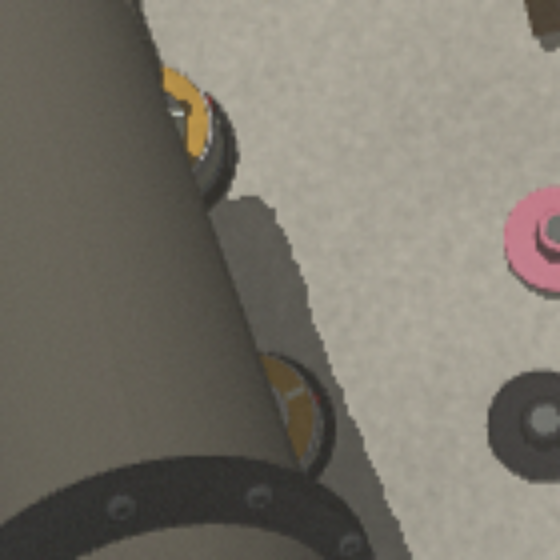

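The white bar has left the red index, so the ring is following the blade, with about 5 N of press. I'll continue round.

```bash
python3 -m pendant '[15,0,1.3,6.3,0, 15,0,2.6,5.9,0, 15,0,3.8,5.2,0, 15,0,4.8,4.3,0, 15,0,5.6,3.2,0, 15,0,6.2,2,0, 15,0,6.4,0.7,0, 15,0,6.4,-0.7,0, 15,0,6.2,-2,0, 15,0,5.6,-3.2,0, 15,0,4.8,-4.3,0, 15,0,3.8,-5.2,0, 15,0,2.6,-5.9,0, 15,0,0,0,0]'; python3 go.py; python3 - <<'E'
import numpy as np
o=[.611,.0805]
E
```

```text
clock: 24.4
tcp_pos: [0.6405, 0.0717, 0.1279]
orientation: [1.218, 1.204, -1.215]
contact_force: [1.1, 2.1, 2.6]
grip_width: 0.0257
t 24.40 tcp [0.6405 0.0717 0.1279] jaw -0.6 tool x [ 0.001  0.001 -1.   ] q [-0.01  0.52 -0.28  1.69  0.16  0.96 -0.35] F [1.1 2.1 2.6] w 0.0257
```

```bash
python3 -m pendant '[15,0,1.3,-6.3,0, 15,0,0,-6.5,0, 15,0,-1.3,-6.3,0, 15,0,-2.6,-5.9,0, 15,0,-3.8,-5.2,0, 15,0,-4.8,-4.3,0, 15,0,-5.6,-3.2,0, 15,0,-6.2,-2,0, 15,0,-6.4,-0.7,0, 15,0,-6.4,0.7,0, 15,0,-6.2,2,0, 15,0,-5.6,3.2,0, 15,0,-4.8,4.3,0, 15,0,-3.8,5.2,0, 15,0,0,0,0]'; python3 go.py; python3 - <<'E'
from h import *
im,d=grab("scene"); cv2.imwrite("pics/p3.png",cv2.resize(im[190:320,340:480],None,fx=4,fy=4)[...,::-1])
E
```

```text
clock: 26.28
tcp_pos: [0.583, 0.095, 0.1274]
orientation: [1.216, 1.204, -1.219]
contact_force: [-1.4, -1.5, 2.8]
grip_width: 0.0253
t 26.27 tcp [0.583  0.095  0.1274] jaw -0.7 tool x [-0.002 -0.001 -1.   ] q [-0.04  0.44 -0.29  1.82  0.16  0.91 -0.42] F [-1.4 -1.5  2.8] w 0.0253
```

View pics/p3.png

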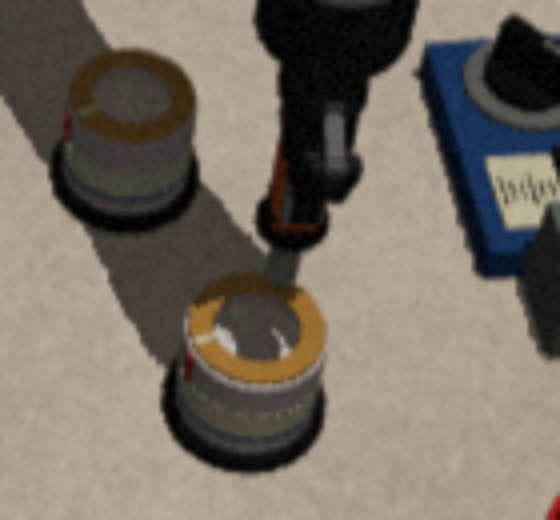

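```bash
cat > bar2.py <<'E'
from h import *
import sys
def ang(n,im,c):
    th=np.radians(np.arange(-120,60,1.)); out=[]
    for t in th:
        v=[]
        for rr in np.arange(27,36.1,1.5):
            u=w2px(n,[c[0]+rr/1e3*np.cos(t),c[1]+rr/1e3*np.sin(t),.081]).astype(np.float32)
            px=cv2.getRectSubPix(im.astype(np.uint8),(1,1),tuple(map(float,u)))[0,0].astype(float); v.append(px[2]/max(px[0],1))  # blue/red ratio
        out.append(np.median(v))
    out=np.array(out); b=np.median(out); w=np.clip(out-b-.15,0,None); return np.degrees((w*th).sum()/max(w.sum(),1e-6)).round(1), out.max().round(2),b.round(2)
A=(.611,.080);B=(.4368,.0207)
i0=cv2.imread("pics/scene0.png")[...,::-1]; print("start A",ang("scene",i0,A),"B",ang("scene",i0,B))
im,_=grab("scene"); print("now A",ang("scene",im,A),"B",ang("scene",im,B))
E
python3 bar2.py; python3 -m pendant '[15,0,-2.6,5.9,0, 15,0,-1.3,6.3,0, 15,0,0,6.5,0, 15,0,1.3,6.3,0, 15,0,2.6,5.9,0, 15,0,3.8,5.2,0, 15,0,0,0,0]'; python3 bar2.py
```

```text
start A (np.float64(-60.3), np.float64(0.76), np.float64(0.31)) B (np.float64(-63.1), np.float64(0.72), np.float64(0.31))
now A (np.float64(-74.1), np.float64(0.76), np.float64(0.31)) B (np.float64(-62.9), np.float64(0.7), np.float64(0.31))
clock: 27.25
tcp_pos: [0.5882, 0.0577, 0.1276]
orientation: [1.217, 1.201, -1.219]
contact_force: [0.2, -1.5, 3.4]
grip_width: 0.0251
start A (np.float64(-60.3), np.float64(0.76), np.float64(0.31)) B (np.float64(-63.1), np.float64(0.72), np.float64(0.31))
now A (np.float64(-68.3), np.float64(0.72), np.float64(0.31)) B (np.float64(-62.8), np.float64(0.69), np.float64(0.31))
```

```bash
cat > idx.py <<'E'
from h import *
im=cv2.imread("pics/scene0.png")[...,::-1].astype(float)
red=im[...,0]-np.maximum(im[...,1],im[...,2])
for nm,c in (("A",(.611,.080)),("B",(.4368,.0207))):
    for z in (.05,.06,.07):
        th=np.radians(np.arange(-120,0,.5)); w=[]
        for t in th:
            u=w2px("scene",[c[0]+.040*np.cos(t),c[1]+.040*np.sin(t),z]).astype(np.float32)
            w.append(cv2.getRectSubPix(red.astype(np.float32),(1,1),tuple(map(float,u)))[0,0])
        w=np.clip(np.array(w)-25,0,None); print(nm,z,np.degrees((w*th).sum()/max(w.sum(),1e-6)).round(1),w.max().round())
E
python3 idx.py; python3 -m pendant '[15,0,4.8,4.3,0, 15,0,5.6,3.2,0, 15,0,6.2,2,0, 15,0,6.4,0.7,0, 15,0,6.4,-0.7,0, 15,0,6.2,-2,0, 15,0,0,0,0]'; python3 bar2.py
```

```text
A 0.05 -70.8 3.0
A 0.06 -67.9 24.0
A 0.07 -69.4 47.0
B 0.05 -103.2 26.0
B 0.06 -86.8 11.0
B 0.07 -77.8 28.0
clock: 28.18
tcp_pos: [0.6252, 0.0521, 0.1282]
orientation: [1.22, 1.201, -1.214]
contact_force: [0.7, -0.5, 2.6]
grip_width: 0.025
start A (np.float64(-60.3), np.float64(0.76), np.float64(0.31)) B (np.float64(-63.1), np.float64(0.72), np.float64(0.31))
now A (np.float64(-92.2), np.float64(1.0), np.float64(0.31)) B (np.float64(-62.4), np.float64(0.69), np.float64(0.31))
```

```bash
python3 -m pendant '[15,-15,0,0,0, 15,-15,0,0,0, 15,0,-37.5,0,0, 15,0,-37.5,0,0, 15,0,-37.5,0,0, 15,0,-37.5,0,0, 15,0,-38,0,0, 15,0,-15,15,0,15,0,-16,16,0, 15,0,0,0,0, 15,0,0,0,0]'; python3 go.py .4058,.0212,.155; python3 bar2.py
```

```text
clock: 29.6
tcp_pos: [0.4043, 0.024, 0.1583]
orientation: [1.218, 1.203, -1.216]
contact_force: [0.8, -0.0, -1.6]
grip_width: 0.0253
t 29.60 tcp [0.4043 0.024  0.1583] jaw -0.6 tool x [ 0.002  0.    -1.   ] q [ 0.1   0.1  -0.33  2.19  0.04  0.85 -0.27] F [ 0.8 -0.  -1.6] w 0.0253
.4058,.0212,.155 -> delta in present tool axes [3.3 1.5 2.8] 
start A (np.float64(-60.3), np.float64(0.76), np.float64(0.31)) B (np.float64(-63.1), np.float64(0.72), np.float64(0.31))
now A (np.float64(-70.3), np.float64(0.74), np.float64(0.31)) B (np.float64(-63.2), np.float64(0.72), np.float64(0.31))
```

```bash
python3 -m pendant '[15,12,1.5,2.8,0, 15,8,0,0,0, 15,5,0,0,0, 15,5,0,0,0, 15,0,0,0,0, 15,0,0.7,6.4,0, 15,0,2,6.2,0, 15,0,3.2,5.6,0, 15,0,4.3,4.8,0, 15,0,5.2,3.8,0, 15,0,5.9,2.6,0, 15,0,6.3,1.3,0, 15,0,6.5,0,0, 15,0,0,0,0]'; python3 go.py; python3 bar2.py
```

```text
clock: 31.4
tcp_pos: [0.44, -0.0105, 0.1278]
orientation: [1.218, 1.203, -1.216]
contact_force: [0.9, -1.9, 3.5]
grip_width: 0.0254
t 31.40 tcp [ 0.44   -0.0105  0.1278] jaw -0.6 tool x [ 0.002  0.    -1.   ] q [ 0.14  0.21 -0.29  2.15  0.08  0.79 -0.21] F [ 0.9 -1.9  3.5] w 0.0254
start A (np.float64(-60.3), np.float64(0.76), np.float64(0.31)) B (np.float64(-63.1), np.float64(0.72), np.float64(0.31))
now A (np.float64(-70.4), np.float64(0.74), np.float64(0.3)) B (np.float64(-89.7), np.float64(0.93), np.float64(0.31))
```

```bash
python3 -m pendant '[15,0,6.2,-1.6,0, 15,0,5.9,-2.7,0, 15,0,5.2,-3.8,0, 15,0,4.3,-4.8,0, 15,0,3.2,-5.6,0, 15,0,2,-6.2,0, 15,0,0.7,-6.4,0, 15,0,-0.7,-6.4,0, 15,0,-2,-6.2,0, 15,0,-3.2,-5.6,0, 15,0,-4.3,-4.8,0, 15,0,-5.2,-3.8,0, 15,0,-5.9,-2.6,0, 15,0,-6.3,-1.3,0, 15,0,-6.5,0,0, 15,0,0,0,0]'; python3 go.py; python3 bar2.py
```

```text
clock: 33.45
tcp_pos: [0.4316, 0.0513, 0.1274]
orientation: [1.216, 1.205, -1.219]
contact_force: [-1.1, 0.3, 3.0]
grip_width: 0.0253
t 33.45 tcp [0.4316 0.0513 0.1274] jaw -0.6 tool x [-0.002 -0.    -1.   ] q [ 0.03  0.2  -0.33  2.16  0.09  0.79 -0.36] F [-1.1  0.3  3. ] w 0.0253
start A (np.float64(-60.3), np.float64(0.76), np.float64(0.31)) B (np.float64(-63.1), np.float64(0.72), np.float64(0.31))
now A (np.float64(-70.3), np.float64(0.74), np.float64(0.31)) B (np.float64(0.0), np.float64(0.34), np.float64(0.31))
```

```bash
python3 -m pendant '[15,0,-6.3,1.3,0, 15,0,-5.9,2.6,0, 15,0,-5.2,3.8,0, 15,0,-4.3,4.8,0, 15,0,-3.2,5.6,0, 15,0,-2,6.2,0, 15,0,-0.7,6.4,0, 15,0,0.7,6.4,0, 15,0,2,6.2,0, 15,0,3.2,5.6,0, 15,0,4.3,4.8,0, 15,0,5.2,3.8,0, 15,0,5.9,2.6,0, 15,0,0,0,0]'; python3 go.py; python3 bar2.py
```

```text
clock: 35.25
tcp_pos: [0.4269, -0.0091, 0.1277]
orientation: [1.218, 1.203, -1.217]
contact_force: [0.1, -1.7, 3.4]
grip_width: 0.0251
t 35.25 tcp [ 0.4269 -0.0091  0.1277] jaw -0.6 tool x [ 0.001 -0.    -1.   ] q [ 0.13  0.18 -0.28  2.18  0.07  0.78 -0.21] F [ 0.1 -1.7  3.4] w 0.0251
start A (np.float64(-60.3), np.float64(0.76), np.float64(0.31)) B (np.float64(-63.1), np.float64(0.72), np.float64(0.31))
now A (np.float64(-70.3), np.float64(0.73), np.float64(0.31)) B (np.float64(-100.9), np.float64(0.89), np.float64(0.31))
```

```bash
python3 -m pendant '[15,0,6.3,1.3,0, 15,0,6.5,0,0, 15,0,6.3,-1.3,0, 15,0,5.9,-2.6,0, 15,0,5.2,-3.8,0, 15,0,4.3,-4.8,0, 15,0,3.2,-5.6,0, 15,0,2,-6.2,0, 15,0,0.7,-6.4,0, 15,0,-0.7,-6.4,0, 15,0,-2,-6.2,0, 15,0,0,0,0]'; python3 bar2.py; python3 -m pendant '[15,0,-3.2,-5.6,0, 15,0,-4.3,-4.8,0, 15,0,-5.2,-3.8,0, 15,0,-5.9,-2.6,0, 15,0,-6.3,-1.3,0, 15,0,0,0,0]'; python3 bar2.py
```

```text
clock: 36.8
tcp_pos: [0.464, 0.0345, 0.1278]
orientation: [1.218, 1.205, -1.215]
contact_force: [0.3, 1.3, 2.8]
grip_width: 0.0253
start A (np.float64(-60.3), np.float64(0.76), np.float64(0.31)) B (np.float64(-63.1), np.float64(0.72), np.float64(0.31))
now A (np.float64(-70.4), np.float64(0.74), np.float64(0.3)) B (np.float64(-2.6), np.float64(0.69), np.float64(0.32))
clock: 37.6
tcp_pos: [0.4374, 0.0518, 0.1273]
orientation: [1.216, 1.206, -1.219]
contact_force: [-0.6, 1.4, 2.8]
grip_width: 0.0252
start A (np.float64(-60.3), np.float64(0.76), np.float64(0.31)) B (np.float64(-63.1), np.float64(0.72), np.float64(0.31))
now A (np.float64(-70.4), np.float64(0.73), np.float64(0.31)) B (np.float64(-74.0), np.float64(0.74), np.float64(0.31))
```

```bash
python3 -m pendant '[15,0,-6.5,0,0, 15,0,-6.3,1.3,0, 15,0,-5.9,2.6,0, 15,0,-5.2,3.8,0, 15,0,-4.3,4.8,0, 15,0,-3.2,5.6,0, 15,0,-2,6.2,0, 15,0,-0.7,6.4,0,15,0,0,0,0]'; python3 bar2.py
```

```text
clock: 38.78
tcp_pos: [0.4038, 0.0195, 0.1272]
orientation: [1.216, 1.204, -1.22]
contact_force: [-1.2, -1.0, 2.8]
grip_width: 0.0253
start A (np.float64(-60.3), np.float64(0.76), np.float64(0.31)) B (np.float64(-63.1), np.float64(0.72), np.float64(0.31))
now A (np.float64(-70.4), np.float64(0.74), np.float64(0.31)) B (np.float64(-74.4), np.float64(0.72), np.float64(0.31))
```

```bash
python3 -m pendant '[15,-20,0,0,0, 15,-25,0,0,0, 15,-20,0,0,0, 15,0,20.5,-38.5,0, 15,0,20.5,-38.5,0, 15,0,20.5,-38.5,0, 15,0,20.5,-38.5,0, 15,0,20.5,-38.5,0, 15,0,20.5,-38.5,0, 15,0,20.5,-38.5,0, 15,0,0,0,0,15,0,0,0,0]'; python3 bar2.py; python3 go.py .5483,.29,.15 .5483,.29,.072
```

```text
clock: 40.33
tcp_pos: [0.5506, 0.2872, 0.1912]
orientation: [1.214, 1.204, -1.221]
contact_force: [-0.2, -0.9, -2.9]
grip_width: 0.0253
start A (np.float64(-60.3), np.float64(0.76), np.float64(0.31)) B (np.float64(-63.1), np.float64(0.72), np.float64(0.31))
now A (np.float64(-70.3), np.float64(0.74), np.float64(0.31)) B (np.float64(-74.4), np.float64(0.71), np.float64(0.31))
t 40.38 tcp [0.5508 0.2868 0.1916] jaw -0.7 tool x [-0.002 -0.002 -1.   ] q [-0.28  0.43 -0.4   1.68  0.19  1.07 -0.75] F [-0.3 -0.5 -1.8] w 0.0253
.5483,.29,.15 -> delta in present tool axes [41.6 -2.4 -3.2] 
.5483,.29,.072 -> delta in present tool axes [78.   0.1 -0.2]
```

```bash
python3 -m pendant '[15,20,-2.4,-3.2,0, 15,20,0,0,0, 15,0,0,0,0, 15,10,0,0,0, 15,20,0,0,0, 15,20,0,0,0, 15,15,0,0,0, 15,10,0,0,0,15,0,0,0,0]'; python3 go.py .5483,.29,.0691
```

```text
clock: 41.5
tcp_pos: [0.5485, 0.2918, 0.0767]
orientation: [1.216, 1.204, -1.219]
contact_force: [-0.5, 0.1, -1.8]
grip_width: 0.0249
t 41.50 tcp [0.5485 0.2918 0.0767] jaw -0.6 tool x [-0.001 -0.001 -1.   ] q [-0.31  0.56 -0.37  1.77  0.26  0.86 -0.81] F [-0.5  0.1 -1.8] w 0.0249
.5483,.29,.0691 -> delta in present tool axes [ 7.6 -0.2  1.8]
```

```bash
python3 -m pendant '[15,4,0,1.5,0, 15,2.5,0,0,0, 15,1,0,0,0, 15,0,0,0,0]'; python3 go.py .5483,.29,.0691
```

```text
clock: 42.0
tcp_pos: [0.549, 0.2906, 0.0702]
orientation: [1.218, 1.204, -1.217]
contact_force: [-0.4, 0.4, -1.7]
grip_width: 0.0256
t 42.00 tcp [0.549  0.2906 0.0702] jaw -0.6 tool x [ 0.  0. -1.] q [-0.31  0.56 -0.37  1.78  0.26  0.85 -0.82] F [-0.4  0.4 -1.7] w 0.0256
.5483,.29,.0691 -> delta in present tool axes [ 1.1 -0.7  0.6]
```

```bash
python3 -m pendant '[15,1,-0.7,0.6,0, 15,0.7,0,0,0, 15,0,0,0,0]'; python3 -m pendant '[15,1,0,0,0, 15,0,0,0,0]';
```

```text
clock: 42.38
tcp_pos: [0.5483, 0.2901, 0.0692]
orientation: [1.218, 1.204, -1.217]
contact_force: [-2.5, -1.7, 5.7]
grip_width: 0.0254
clock: 42.62
tcp_pos: [0.5483, 0.2901, 0.0692]
orientation: [1.218, 1.203, -1.217]
contact_force: [-4.9, -3.8, 12.4]
grip_width: 0.0254
```

```bash
python3 -m pendant '[15,-1,0,0,0, 15,0,0,0,0, 24,0,0,0,0, 28,0,0,0,0, 34,0,0,0,0, 50,0,0,0,0, 70,0,0,0,0, 85,0,0,0,0, 85,0,0,0,0, 85,-20,0,0,0, 85,-40,0,0,0, 85,-40,0,0,0, 85,-40,0,0,0, 85,0,30,40,0, 85,0,30,40,0,85,0,0,0,0]' 30; python3 ptr.py 2>/dev/null; python3 - <<'E'
from h import *
for n in("top","scene"):
    im,d=grab(n); P=cloud(n,d); z=P[...,2]
    m=(np.hypot(P[...,0]-.547,P[...,1]-.289)<.035)&(z>.12); q=P[m]; t=m&(z>.152)
    print(n,len(q),z[m].max() if len(q) else "",P[t].mean(0) if t.any() else "")
    for k in["cap1"]:
        print([(round(x["score"],2),np.round(x["location"],3).tolist(),w2px(n,x["location"]).round().astype(int).tolist()) for x in nets.look_for(k,n)])
    cv2.imwrite(f"pics/s2_{n}.png",im[...,::-1])
    if n=="scene": cv2.imwrite("pics/s2.png",im[...,::-1])
E
python3 go.py
```

```text
clock: 44.62
tcp_pos: [0.6105, 0.2037, 0.2097]
orientation: [1.223, 1.197, -1.222]
contact_force: [-0.4, 0.2, -0.2]
grip_width: 0.085
red x94-98 0.0 0.0
red x97-101 0.0 0.0
red x100-104 0.0 0.0
dark 66 70 -33.14257501317229 -34.0
dark 70 74 -26.250603658486963 -26.25
dark 66 76 -25.497447389487984 -25.5
top 0  
[(0.86, [0.432, -0.156, 0.016], [336, 286]), (0.85, [0.528, -0.28, 0.016], [385, 245]), (0.74, [0.546, -0.165, 0.017], [339, 239]), (0.69, [0.314, -0.132, 0.016], [328, 335]), (0.58, [0.474, -0.363, 0.016], [420, 266])]
scene 211 0.15957645063449155 [0.55327856 0.29204263 0.15585588]
[(0.96, [0.536, -0.28, 0.022], [247, 261]), (0.95, [0.324, -0.131, 0.017], [311, 198]), (0.91, [0.484, -0.364, 0.015], [216, 246]), (0.85, [0.446, -0.155, 0.021], [301, 232]), (0.75, [0.56, -0.167, 0.014], [294, 271]), (0.16, [0.475, 0.259, 0.029], [470, 238])]
t 44.88 tcp [0.6065 0.2112 0.2091] jaw -0.5 tool x [ 0.     0.001 -1.   ] q [-0.16  0.45 -0.38  1.61  0.18  1.12 -0.59] F [0.7 0.6 0.7] w 0.0851
```

View pics/s2.png

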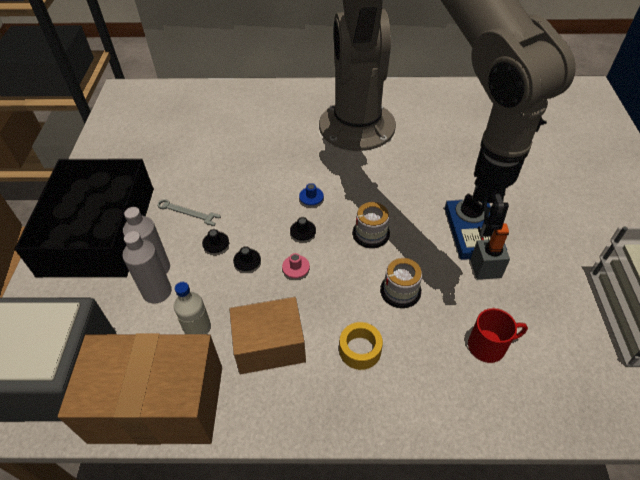

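```bash
cat > cap.py <<'E'
from h import *
from scipy.optimize import least_squares
def caps():
    n="scene"; im,d=grab(n); P=cloud(n,d); z=P[...,2]
    for l in nets.look_for("cap1",n):
        c=l["location"]
        if l["score"]<.4: continue
        m=(np.hypot(P[...,0]-c[0]+.005,P[...,1]-c[1])<.045)&(z>.044)&(z<.06)
        if m.sum()<10: print(np.round(c,3),"no grip"); continue
        v,u=np.nonzero(m); p=np.array([px2w(n,a,b,z=.05)[:2] for a,b in zip(u,v)])*1000
        f=lambda s:np.clip(np.hypot(*(p-s).T)-14,0,9)
        md=np.median(im[m],0); top=z[m].max()
        print(np.round(c,3),"grip top mean",p.mean(0).round(1),"n",m.sum(),"encl",np.round(cv2.minEnclosingCircle(p.astype(np.float32))[0],1),"rgb",md)
caps()
E
python3 cap.py; python3 go.py .6,-.1,.2 .44,-.152,.12
```

```text
[ 0.447 -0.154  0.021] grip top mean [ 436.1 -151. ] n 95 encl [ 437.6 -150.5] rgb [46. 47. 41.]
[ 0.538 -0.281  0.02 ] grip top mean [ 528.8 -283. ] n 106 encl [ 528.4 -282.9] rgb [47.  45.5 43. ]
[ 0.326 -0.132  0.017] grip top mean [ 315.8 -132.2] n 77 encl [ 317.  -131.7] rgb [47. 59. 86.]
[ 0.56  -0.17   0.016] grip top mean [ 549.4 -164.9] n 108 encl [ 549.8 -164.1] rgb [133.5  79.   80.5]
[0.46  0.018 0.051] grip top mean [448.   19.2] n 237 encl [444.4  20.8] rgb [83. 78. 68.]
[ 0.482 -0.359  0.016] grip top mean [ 474.  -366.3] n 96 encl [ 475.  -366.2] rgb [45.  42.5 41. ]
t 44.98 tcp [0.6066 0.2108 0.2088] jaw -0.5 tool x [ 0.     0.001 -1.   ] q [-0.16  0.45 -0.38  1.61  0.18  1.12 -0.59] F [0.5 0.3 0.4] w 0.0848
.6,-.1,.2 -> delta in present tool axes [  8.6  -3.9 310.9] 
.44,-.152,.12 -> delta in present tool axes [  80.  -159.5   53.4]
```

```bash
python3 -m pendant '[65,0,-18.8,40.2,0, 65,0,-18.8,40.2,0, 65,0,-18.8,40.2,0, 65,0,-18.8,40.2,0, 65,0,-18.8,40.2,0, 65,0,-18.8,40.2,0, 65,0,-18.8,40.2,0, 65,0,-18.8,40.2,0, 65,0,-18.8,40.2,0, 65,0,0,0,0, 65,0,0,0,0]'; python3 cap.py; python3 go.py .437,-.151,.06 .437,-.151,-.012
```

```text
clock: 46.35
tcp_pos: [0.4347, -0.1495, 0.2086]
orientation: [1.217, 1.204, -1.216]
contact_force: [0.4, -0.3, 0.1]
grip_width: 0.0652
[ 0.447 -0.155  0.019] grip top mean [ 436.2 -151. ] n 94 encl [ 437.3 -150.5] rgb [22. 20. 19.]
[ 0.535 -0.278  0.02 ] grip top mean [ 528.2 -282.9] n 101 encl [ 529.7 -284.5] rgb [48. 45. 42.]
[ 0.483 -0.363  0.014] grip top mean [ 473.7 -366.3] n 94 encl [ 474.8 -367.1] rgb [45. 43. 40.]
[ 0.326 -0.133  0.016] grip top mean [ 315.5 -132.4] n 75 encl [ 315.7 -132.2] rgb [24. 27. 43.]
[ 0.559 -0.162  0.017] grip top mean [ 549.4 -164.7] n 106 encl [ 549.8 -165.2] rgb [129.5  75.   77.5]
t 46.45 tcp [ 0.4349 -0.149   0.2085] jaw -0.5 tool x [ 0.  0. -1.] q [ 0.41  0.13 -0.23  2.03  0.03  0.99  0.15] F [ 0.1  0.7 -0.7] w 0.0654
.437,-.151,.06 -> delta in present tool axes [148.5   2.    2. ] 
.437,-.151,-.012 -> delta in present tool axes [72. -0.  0.]
```

```bash
python3 -m pendant '[65,50,2,2,0, 65,50,0,0,0, 65,48,0,0,0, 65,40,0,0,0, 65,22,0,0,0, 65,9,0,0,0, 55,0,0,0,0, 45,0,0,0,0, 38,0,0,0,0, 33,0,0,0,0, 29,0,0,0,0, 25,0,0,0,0, 22,0,0,0,0, 20,0,0,0,0, 20,0,0,0,0]' 40; python3 go.py
```

```text
clock: 48.32
tcp_pos: [0.4362, -0.1527, -0.0102]
orientation: [1.217, 1.204, -1.217]
contact_force: [-1.4, 0.6, 5.0]
grip_width: 0.0266
t 48.33 tcp [ 0.4362 -0.1527 -0.0102] jaw -0.6 tool x [ 0. -0. -1.] q [ 0.35  0.48 -0.17  2.2   0.18  0.48  0.02] F [-1.4  0.6  5. ] w 0.0266
```

```bash
python3 -m pendant '[15,-10,0,0,0, 15,-30,0,0,0, 15,-40,0,0,0, 15,-40,0,0,0, 15,0,0,-34.4,0, 15,0,0,-34.4,0, 15,0,0,-34.4,0, 15,0,0,-34.4,0, 15,0,0,-34.4,0, 15,0,0,0,0, 15,0,0,0,0]' 50; python3 go.py .4368,.019,.06; python3 - <<'E'
from h import *
o=r.get_obs();p=o["tcp_pos"]
n="scene"; im,d=grab(n); P=cloud(n,d); q=(P-p)*1000; m=(np.hypot(q[...,0],q[...,1])<45)&(P[...,2]>.083); q=q[m]
for z in range(-20,60,6):
    s=q[(q[:,2]>=z)&(q[:,2]<z+6)]
    if len(s): print(z,len(s),"x",s[:,0].min().round(),s[:,0].max().round(),"y",s[:,1].min().round(),s[:,1].max().round())
E
```

```text
clock: 49.7
tcp_pos: [0.4379, 0.0188, 0.1096]
orientation: [1.217, 1.204, -1.218]
contact_force: [1.2, -0.2, -0.6]
grip_width: 0.0273
t 49.70 tcp [0.4379 0.0188 0.1096] jaw -0.6 tool x [-0.    -0.001 -1.   ] q [ 0.11  0.24 -0.33  2.17  0.11  0.75 -0.31] F [ 1.2 -0.2 -0.6] w 0.0273
.4368,.019,.06 -> delta in present tool axes [49.6 -1.1 -0.3] 
16 1 x 23.0 23.0 y 17.0 17.0
22 76 x -22.0 32.0 y -31.0 31.0
28 224 x -31.0 33.0 y -31.0 33.0
34 18 x 3.0 25.0 y -23.0 12.0
40 19 x 5.0 26.0 y -11.0 11.0
46 16 x 3.0 27.0 y -11.0 11.0
52 16 x -0.0 28.0 y -11.0 11.0
58 15 x -7.0 29.0 y -12.0 7.0
```

```bash
python3 -m pendant '[15,15,-1.1,0.5,0, 15,15,0,0,0, 15,10,0,0,0, 15,6,0,0,0, 15,0,0,0,0]'; python3 -m pendant '[15,2,0,0,0, 15,2,0,0,0, 15,0,0,0,0]'; python3 go.py
```

```text
clock: 50.38
tcp_pos: [0.4366, 0.0189, 0.0629]
orientation: [1.217, 1.205, -1.218]
contact_force: [0.3, 0.7, 0.5]
grip_width: 0.0267
clock: 50.75
tcp_pos: [0.437, 0.0189, 0.0595]
orientation: [1.217, 1.204, -1.217]
contact_force: [0.9, -0.1, -0.4]
grip_width: 0.0268
t 50.75 tcp [0.437  0.0189 0.0595] jaw -0.6 tool x [ 0. -0. -1.] q [ 0.09  0.32 -0.31  2.21  0.17  0.63 -0.36] F [ 0.9 -0.1 -0.4] w 0.0268
```

```bash
python3 -m pendant '[15,1.5,0,0,0, 15,1,0,0,0, 15,0,0,0,0]'; python3 -m pendant '[15,1,0,0,0, 15,0,0,0,0]'
```

```text
clock: 51.12
tcp_pos: [0.4372, 0.0189, 0.0577]
orientation: [1.217, 1.203, -1.217]
contact_force: [-3.6, -0.1, 11.7]
grip_width: 0.0267
clock: 51.38
tcp_pos: [0.4372, 0.0189, 0.0576]
orientation: [1.217, 1.203, -1.217]
contact_force: [-7.8, -0.6, 25.4]
grip_width: 0.0271
```

```bash
python3 -m pendant '[15,-2,0,0,0, 15,0,0,0,0, 25,0,0,0,0, 29,0,0,0,0, 34,0,0,0,0, 45,0,0,0,0, 60,0,0,0,0, 65,0,0,0,0, 65,-20,0,0,0, 65,-40,0,0,0, 65,-50,0,0,0, 65,-40,0,0,0, 65,0,0,0,0]'; python3 cap.py; python3 bar2.py; python3 go.py .5287,-.283,.2 .5287,-.283,-.01
```

```text
clock: 53.0
tcp_pos: [0.4392, 0.0192, 0.211]
orientation: [1.221, 1.199, -1.212]
contact_force: [-0.3, 0.7, -0.0]
grip_width: 0.0648
[ 0.483 -0.365  0.017] grip top mean [ 474. -366.] n 95 encl [ 475.  -367.1] rgb [39. 37. 34.]
[ 0.56  -0.166  0.015] grip top mean [ 549.2 -164.8] n 106 encl [ 549.8 -164.1] rgb [126.5  73.   77. ]
[0.448 0.017 0.085] grip top mean [466.   17.8] n 148 encl [445.1  21.4] rgb [68.  63.  56.5]
[ 0.539 -0.278  0.021] grip top mean [ 528.5 -282.9] n 104 encl [ 529.7 -284.5] rgb [45.5 43.5 40. ]
[ 0.328 -0.132  0.015] grip top mean [ 316.  -132.3] n 78 encl [ 317.  -131.7] rgb [43.  56.  81.5]
start A (np.float64(-60.3), np.float64(0.76), np.float64(0.31)) B (np.float64(-63.1), np.float64(0.72), np.float64(0.31))
now A (np.float64(-70.4), np.float64(0.74), np.float64(0.31)) B (np.float64(-93.2), np.float64(0.69), np.float64(0.34))
t 53.15 tcp [0.4362 0.0187 0.2071] jaw -0.6 tool x [-0.001 -0.    -1.   ] q [ 0.15  0.1  -0.35  2.07  0.04  0.98 -0.24] F [-0.2 -0.3 -0.3] w 0.0649
.5287,-.283,.2 -> delta in present tool axes [  7.1  95.8 300.7] 
.5287,-.283,-.01 -> delta in present tool axes [ 2.1e+02  3.0e-01 -1.0e-01]
```

```bash
python3 -m pendant '[65,0,12,37.6,0, 65,0,12,37.6,0, 65,0,12,37.6,0, 65,0,12,37.6,0, 65,0,12,37.6,0, 65,0,12,37.6,0, 65,0,12,37.6,0, 65,0,12,37.6,0, 65,0,0,0,0, 65,0,0,0,0]'; python3 cap.py; python3 go.py .5285,-.283,-.01
```

```text
clock: 54.4
tcp_pos: [0.5289, -0.2819, 0.2063]
orientation: [1.217, 1.207, -1.218]
contact_force: [0.1, 0.3, 0.0]
grip_width: 0.0648
[0.445 0.014 0.086] grip top mean [466.6  17.3] n 148 encl [447.8  19.7] rgb [73.  68.  61.5]
[ 0.482 -0.363  0.018] grip top mean [ 474.2 -366.1] n 98 encl [ 474.9 -365.4] rgb [24.  23.5 21.5]
[ 0.559 -0.166  0.014] grip top mean [ 549.5 -165. ] n 108 encl [ 550.7 -165.8] rgb [132.  77.  77.]
[ 0.326 -0.134  0.017] grip top mean [ 316.2 -132.2] n 79 encl [ 317.4 -131.3] rgb [47. 59. 86.]
t 54.50 tcp [ 0.5293 -0.2813  0.2071] jaw -0.5 tool x [-0.001  0.001 -1.   ] q [ 0.49  0.36 -0.13  1.73  0.05  1.06  0.33] F [ 0.4  0.5 -0.6] w 0.0654
.5285,-.283,-.01 -> delta in present tool axes [217.1  -0.5   2. ]
```

```bash
python3 - <<'E'
from h import *
for n in("scene","top"):
    im,d=grab(n); P=cloud(n,d); z=P[...,2]
    m=(z>.044)&(z<.056)&(np.hypot(P[...,0]-.53,P[...,1]+.283)<.09); print(n,m.sum(),P[m].mean(0) if m.any() else "")
    m=(z>.008)&(z<.056)&(np.hypot(P[...,0]-.5285,P[...,1]+.283)<.05); print(n,m.sum(),P[m].mean(0) if m.any() else "", P[m].min(0) if m.any() else "", P[m].max(0) if m.any() else "")
E
```

```text
scene 114 [ 0.52554962 -0.28910618  0.0507564 ]
scene 510 [ 0.53407252 -0.28146834  0.02747474] [ 0.49633496 -0.31582649  0.0091319 ] [ 0.56101083 -0.24950148  0.05583027]
top 100 [ 0.52473928 -0.28301715  0.05046853]
top 547 [ 0.5235141  -0.28194108  0.0249178 ] [ 0.49341494 -0.31679833  0.01163653] [ 0.55698711 -0.25132422  0.0550253 ]
```

The cap is still where it was (the net just missed it). Descending.

```bash
python3 -m pendant '[65,50,-0.5,2,0, 65,50,0,0,0, 65,48,0,0,0, 65,40,0,0,0, 65,20,0,0,0, 65,9,0,0,0, 55,0,0,0,0, 45,0,0,0,0, 38,0,0,0,0, 33,0,0,0,0, 29,0,0,0,0, 25,0,0,0,0, 22,0,0,0,0, 20,0,0,0,0, 20,0,0,0,0]' 40; python3 go.py
```

```text
clock: 56.48
tcp_pos: [0.5293, -0.2851, -0.0087]
orientation: [1.217, 1.203, -1.217]
contact_force: [-1.5, 1.5, 5.8]
grip_width: 0.027
t 56.48 tcp [ 0.5293 -0.2851 -0.0087] jaw -0.6 tool x [ 0. -0. -1.] q [ 0.47  0.63 -0.11  1.87  0.11  0.65  0.29] F [-1.5  1.5  5.8] w 0.0270
```

```bash
python3 -m pendant '[15,-10,0,0,0, 15,-30,0,0,0, 15,-40,0,0,0, 15,-40,0,0,0, 15,0,8.6,-40.4,0, 15,0,8.6,-40.4,0, 15,0,8.6,-40.4,0, 15,0,8.6,-40.4,0, 15,0,8.6,-40.4,0, 15,0,8.6,-40.4,0, 15,0,8.6,-40.4,0, 15,0,8.6,-40.4,0, 15,0,8.6,-40.4,0, 15,0,0,0,0, 15,0,0,0,0]' 50; python3 go.py .6108,.0785,.065; python3 - <<'E'
from h import *
o=r.get_obs();p=o["tcp_pos"]
n="scene"; im,d=grab(n); P=cloud(n,d); q=(P-p)*1000; m=(np.hypot(q[...,0],q[...,1])<45)&(P[...,2]>.083); q=q[m]
for z in range(-20,60,6):
    s=q[(q[:,2]>=z)&(q[:,2]<z+6)]
    if len(s): print(z,len(s),"x",s[:,0].min().round(),s[:,0].max().round(),"y",s[:,1].min().round(),s[:,1].max().round())
E
```

```text
clock: 58.35
tcp_pos: [0.6102, 0.0771, 0.1108]
orientation: [1.217, 1.204, -1.218]
contact_force: [-0.2, 0.2, -1.0]
grip_width: 0.0265
t 58.35 tcp [0.6102 0.0771 0.1108] jaw -0.6 tool x [-0.001 -0.001 -1.   ] q [-0.08  0.49 -0.2   1.78  0.12  0.89 -0.34] F [-0.2  0.2 -1. ] w 0.0265
.6108,.0785,.065 -> delta in present tool axes [45.8  0.6 -1.5] 
16 4 x 23.0 30.0 y -19.0 14.0
22 175 x -30.0 34.0 y -31.0 33.0
28 173 x -30.0 33.0 y -30.0 33.0
34 15 x -3.0 22.0 y -13.0 11.0
40 27 x -20.0 27.0 y -12.0 10.0
46 23 x -21.0 29.0 y -12.0 7.0
52 17 x -17.0 27.0 y -13.0 4.0
58 13 x -6.0 20.0 y -13.0 -8.0
```

Seat height should be about -0.0087+0.068 = 0.0593.

```bash
python3 -m pendant '[15,15,-0.4,-1.5,0, 15,15,0,0,0, 15,10,0,0,0, 15,6,0,0,0, 15,3,0,0,0, 15,1.5,0,0,0, 15,0,0,0,0]';  python3 -m pendant '[15,1.5,0,0,0, 15,1,0,0,0, 15,0,0,0,0]'
```

```text
clock: 59.28
tcp_pos: [0.6103, 0.0794, 0.0607]
orientation: [1.218, 1.204, -1.217]
contact_force: [-0.1, -0.3, -0.9]
grip_width: 0.0264
clock: 59.65
tcp_pos: [0.6105, 0.0794, 0.0593]
orientation: [1.218, 1.203, -1.217]
contact_force: [-2.2, -1.2, 8.4]
grip_width: 0.0268
```

```bash
python3 -m pendant '[15,-1.2,0,0,0, 25,0,0,0,0, 29,0,0,0,0, 34,0,0,0,0, 45,0,0,0,0, 60,0,0,0,0, 65,0,0,0,0, 65,-20,0,0,0, 65,-40,0,0,0, 65,-50,0,0,0, 65,-50,0,0,0, 65,0,0,40,0, 65,0,0,40,0, 65,0,0,40,0, 65,0,0,40,0, 65,0,0,40,0, 65,0,0,40,0, 65,0,0,40,0, 65,0,0,0,0]'; python3 ptr.py 2>/dev/null; python3 - <<'E'
from h import *
im,d=grab("scene"); cv2.imwrite("pics/fin.png",im[...,::-1]); P=cloud("scene",d); z=P[...,2]
for nm,c in (("A",(.611,.080)),("B",(.4368,.0207))):
    rr=np.hypot(P[...,0]-c[0],P[...,1]-c[1])
    t=(rr<.025)&(z>.108); fl=(rr>.019)&(rr<.03)&(z>.07)&(z<.1)
    print(nm,"grip top z",np.percentile(z[t],90).round(4),P[t&(z>.113)].mean(0).round(4),"flange z pct",np.percentile(z[fl],[10,50,90]).round(4))
    for s in range(4):
        a=np.arctan2(P[...,1]-c[1],P[...,0]-c[0]); q=fl&(a>-np.pi+s*np.pi/2)&(a<-np.pi+(s+1)*np.pi/2); print("  quad",s,q.sum(),np.median(z[q]).round(4) if q.any() else "")
m=(np.hypot(P[...,0]-.547,P[...,1]-.289)<.035)&(z>.12); print("tool top",z[m].max(),P[m&(z>.152)].mean(0))
E
python3 go.py
```

```text
clock: 62.02
tcp_pos: [0.6062, -0.2057, 0.2206]
orientation: [1.221, 1.198, -1.223]
contact_force: [-0.1, -0.2, -0.6]
grip_width: 0.0654
red x94-98 4.2335672114840674 10890.0
red x97-101 4.460648393049906 15987.0
red x100-104 4.497392169995956 16408.0
dark 66 70 4.203256945401591 4.25
dark 70 74 4.375405722421291 4.5
dark 66 76 4.221315372646918 4.25
A grip top z 0.1218 [0.6118 0.0798 0.1192] flange z pct [0.0848 0.0873 0.0895]
  quad 0 54 0.0878
  quad 1 76 0.0872
  quad 2 74 0.0871
  quad 3 32 0.0872
B grip top z 0.1215 [0.4384 0.02   0.119 ] flange z pct [0.0852 0.0875 0.0898]
  quad 0 35 0.0875
  quad 1 53 0.0875
  quad 2 56 0.0871
  quad 3 31 0.088
tool top 0.15930808957239118 [0.54997958 0.28892284 0.15566709]
t 62.12 tcp [ 0.6072 -0.2006  0.2202] jaw -0.7 tool x [ 0.001  0.    -1.   ] q [ 0.31  0.41 -0.11  1.62  0.05  1.12  0.17] F [0.8 0.5 1.3] w 0.0650
```

View pics/fin.png

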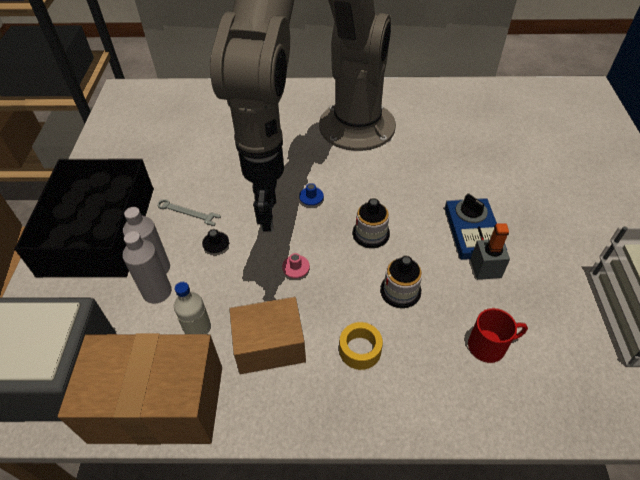

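View pics/rec.png

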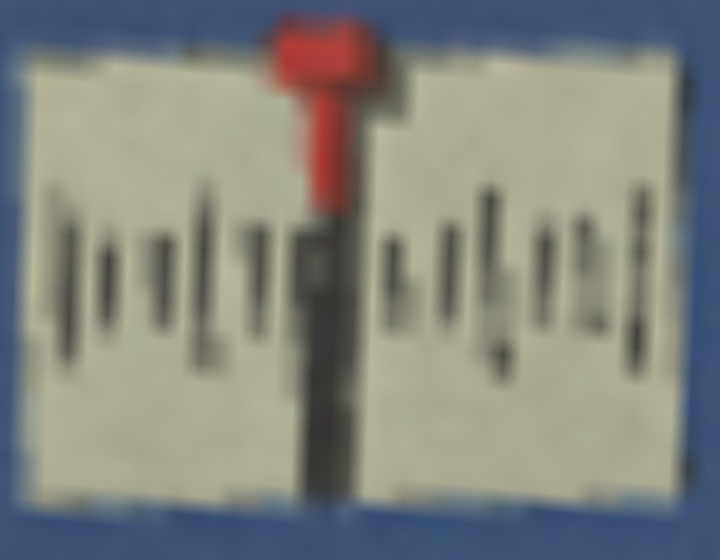

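The final view shows caps level on both canisters at scene (373,215) and (404,272), and the tool in the dock at (497,245). The pointer is in line with the red stem, at rectified columns 329 and 327. Bystanders look unmoved. Handing in.

```bash
python3 -c "
from bench import r
print(r.hand_in())"
```

```text
the job is handed in; nothing more can be done
None
```

The job is done and handed in at about 62 s of the 210 s allowed. No verdict was reported. Only two of the three canisters were present.

- **Setter:** I turned the knob about 1.92 rad clockwise. The pointer reads 4.2–4.4 mm along the scale and the middle of the red stem 4.2–4.5 mm, so they agree to about 0.2 mm. I took "edge of the marker" to mean the end of its stem.
- **Rings:** I pressed the blade at roughly 4–5 N and ran it counter-clockwise on both mouths. The rings slipped a little, so I went past one full circle until the white bars stopped moving.
    - **Far canister:** the bar stopped at −70°, and the red index reads about −69°.
    - **Near canister:** the bar stopped at −74°. My index reading there was rough (−78° to −103°), so its stop rests on the bar not moving through a further 95° or so of blade travel.
- **Tool and caps:** The tool is back in its dock with its top at the height it started from. A black cap sits level on each canister: the flange tops measure about 87 mm in every quadrant, where 86 mm is fully home. The third black cap, the blue and pink look-alikes and the bystanders were not touched.

**Disagreements between readings:**
- The fingertips are really about 33 mm behind the reported TCP. My first grip on the knob missed because of this, and I allowed for it afterwards.
- The top camera reads 3–5 mm short in x, so I worked from the scene camera.

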